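# Stand the tipped paint bottles up in the rack and shut the keeper bar

## Task

Two paint bottles, the red and the green, have tipped forward over the lip of the paint rack. Stand each one upright again on the rack floor in the gap where it lies, without dropping it or disturbing the white and black bottles and the other things on the bench; then, once both stand free, swing the keeper bar fully shut across the front of the row and let go.

Things in the scene. Friction and masses are not known exactly. Their poses are not given: they have to be found in the camera images.
- rack: Fixed wooden rack: lane 300 mm along its y, 54 mm deep along x, four places 76 mm apart (y about -114, -38, 38, 114). Origin: under the lane's centre at bench height; x from lip to back wall (away from the robot), z up. Floor top 6 mm; front lip inner face x -27, 5 mm thick, top 31; back wall x 27, top 50; ends 31. Hinge post beyond the +y end, stop post 66 mm high at the -y end.
- red_bottle_center (a point): Red-capped square bottle, 32 x 32 x 108 mm tall, 130 g: straight clear body up to 78 mm, neck, round cap 24 mm across on the top 22 mm. Point: on its axis, 54 mm from its underside; z towards the cap, x and y square to the flat sides. Tipped: foot in the lane, front side on the lip, cap out over the lip towards the robot, about 40 degrees above level, own y level.
- green_bottle_center (a point): Green-capped square bottle, 32 x 32 x 108 mm tall, 130 g: straight clear body up to 78 mm, neck, round cap 24 mm across on the top 22 mm. Point: on its axis, 54 mm from its underside; z towards the cap, x and y square to the flat sides. Tipped: foot in the lane, front side on the lip, cap out over the lip towards the robot, about 40 degrees above level, own y level.
- white_bottle_center (a point): White-capped square bottle, 32 x 32 x 108 mm tall, 130 g: straight clear body up to 78 mm, neck, round cap 24 mm across on the top 22 mm. Point: on its axis, 54 mm from its underside; z towards the cap, x and y square to the flat sides. Stands upright in the lane.
- black_bottle_center (a point): Black-capped square bottle, 32 x 32 x 108 mm tall, 130 g: straight clear body up to 78 mm, neck, round cap 24 mm across on the top 22 mm. Point: on its axis, 54 mm from its underside; z towards the cap, x and y square to the flat sides. Stands upright in the lane.
- keeper (a joint): Aluminium keeper bar 338 x 12 x 6 mm, 54 to 66 mm above the bench, on an upright hinge at the rack's +y front corner. Radians: 0 = fully shut along the front of the lane, just outside the lip; grows as the free end swings towards the robot and on to +y (limit 2.3). Starts open. Shuts counter-clockwise seen from above; light friction, stays where left, no latch.
- keeper_hinge (a point): point on the keeper bar's upright hinge axis, 60 mm above the bench.
- keeper_knob (a point): yellow upright round knob on the keeper bar, 16 mm across, from 66 up to 110 mm above the bench, 134 mm from the hinge axis on the bar's outer side (32 mm off the bar's line); grip it from above. The point is on its axis, 90 mm above the bench.
- brush_jar: bystander: open green glass jar, 72 mm across and 100 mm tall, with three brushes standing in it to about 200 mm; origin under its centre.
- thinner: bystander: white round bottle, 54 mm across, 120 mm tall; origin under its centre.
- varnish_jar: bystander: small amber jar, 48 mm across, 55 mm tall; origin under its centre.
- model_lorry: bystander: green model lorry 115 x 52 mm, 60 mm tall, behind the rack; origin under its centre.
- filler_tin: bystander: small tin, 60 mm across, 50 mm tall; origin under its centre.
There are look-alikes about, which are no part of the job. Leave any blue or yellow look-alike of the part that bears red_bottle_center alone.

How it is judged:
By the outcome, as a careful person would: the job done as asked, in the order asked, and still so for the second after the job is handed in, with the robot touching nothing.
It also fails if it takes over 64 s, if anything falls off the work surface, if the arm or the gripper's body presses on something with over 40 N, if the wrist force passes 120 N, or if a joint passes its speed limit or range.

## Robot

A 7-joint arm with a two-finger parallel gripper is mounted at the origin on the work surface. World frame = base frame: x ahead of the robot, y to its left, z up, the work surface at z = 0. Lengths are in m, angles in rad, forces in N, time in s.
With the tool pointing down it reaches from about 0.425 to 0.925 m from the base axis. Payload 6.8 kg.
Tool frame: the origin (TCP) lies on the centre line of the jaws, within the pads' length; the fingertips stand r.tips_ahead ahead of it and the grasp point (between the pads) lies 2 mm behind it (r.tips_ahead is the distance from the TCP to the fingertips, in m); z points along the fingers, y is the direction in which the jaws open and shut (so a half turn about z gives the same grasp; the last joint's range is limited). The gripper opens to 85 mm and grips with 20 to 120 N. Pads are 22 mm wide; open, the fingers measure 114 mm over their backs; the gripper's body (76 mm by 85 mm) begins 54 mm behind the grasp point. The pads swing forward as they close: fully open they stand 13 mm farther back than shut.
Start: joints at [1.151, 0.477, 0.022, 1.555, -0.011, 1.109, -0.083], TCP at [0.207, -0.642, 0.248] pointing down, gripper open.
Joint ranges: [-2.96, 2.96], [-0.34, 2.1], [-1.41, 1.46], [0.24, 2.44], [-1.37, 4.51], [0.17, 1.92], [-2.96, 2.96]. Speed limits (rad/s): [2.39, 2.39, 3.14, 3.14, 3.14, 3.14, 3.14].

## Interface

Orientations are given as a rotation vector (axis times angle).
In Python, from rig import r gives the robot as it stands.
- The arm moves only by the tool play_rows, never from a script. Its argument "targets" is a list of rows, each a list of 5 numbers: the shift along the tool's x, y, z in mm, then the turn about the tool's z in degrees, then the opening, from 0 (shut) to 1 (fully open). In form: [[x, y, z, turn, grip], ...]. A call has 1 to 12 rows; each row shifts and turns the commanded pose from where the row before left it, along the tool's axes as they then stand; what a row does not reach is not made up. A row lasts 1/12 s, in which the tool goes at most 41.7 mm and 7.16 degrees, less where a joint would pass 70% of its speed; a pose out of reach is approached as far as the arm can. A call is refused whole if a number of a shift passes 41.7 or a number of a turn 7.16, either way. A call with a gripper value outside its range is refused whole. The fingers move at their own pace and stop on an object; "squeeze" is the grip in N (left out, the last holds). Time passes only in rows, so rows that do not move let the fingers close. It gives the time, the measured TCP pose, the force and the opening at its end, in the units of the state.
- r.sense(): the state, without advancing time (a new reading comes with each control period).
- r.snapshot(name): name is "side" or "top" or "wrist"; returns (picture, depth): 480x640x3 uint8, red, green, blue; 480x640 float32, m along the optical axis (not along the pixel's ray), 0 where there is no reading.
- r.get_calibration(name): a dict with "fx", "fy", "cx", "cy" (pixels), "rvec" (rotation vector, rad) and "tvec" (3), from world to camera coordinates, as OpenCV has them. Camera axes: x right, y down, z forward; pixel columns grow to the right and rows downward; lengths in m; the calibration is good to about 2 mm. A picture is of the moment at which its call begins: read the wrist's pose just before it. get_calibration takes no time and is no camera call; for the wrist camera it gives the pose at the moment of the call.
- r.hand_in(): hands the job in, once; it reports no verdict.
The state is a dict: "time_s": time; "q": joint angles; "qvel": joint speeds; "tau": joint torques, N m; "position": TCP position; "eef_rot": TCP orientation; "contact_force": force on the tool from outside, world axes, zero at the start; "wrist_torque": the same for the moment, N m; "finger_gap": finger opening in m.
Only numpy, scipy, OpenCV 4.12 (cv2) and the standard library are available. Lean on these libraries where they do the work, as an engineer would, in place of code of your own. Each camera call takes 0.05 s, during which the arm holds its last target.

## Working session

There is one attempt and no reset: what is moved stays moved. The work goes in short steps, Python scripts to look and compute and a tool call to move; the robot and the scene stay as the last step left them, time stands still between calls to the robot, and variables do not carry over. Pictures are saved under pics/ and viewed, and the job is handed in when it is done.

Besides the shell and the picture viewer there is one more tool, called after "Request:" in YAML: its name, and indented under it one key for each argument. play_rows: Moves the arm, as the interface text tells. Its arguments: {"type":"object","properties":{"targets":{"type":"array","items":{"type":"array","items":{"type":"number"}}},"squeeze":{"type":"number"}},"required":["targets"]}

```bash
ls; mkdir -p pics; python3 - <<'E'
from rig import r
import cv2,numpy as np
s=r.sense();print({k:np.round(v,3) if not isinstance(v,dict) else v for k,v in s.items()}, r.tips_ahead)
for n in("side","top","wrist"):
    c=r.get_calibration(n);print(n,c)
    im,d=r.snapshot(n);cv2.imwrite(f"pics/{n}0.png",im[:,:,::-1]);np.save(f"pics/{n}0.npy",d)
E
```

```text
pics
{'time_s': np.float64(0.0), 'q': array([ 1.151,  0.478,  0.022,  1.556, -0.012,  1.109, -0.083]), 'qvel': array([ 0.001, -0.   , -0.   ,  0.001, -0.   ,  0.001, -0.   ]), 'tau': array([ 1.0000e-03, -5.9644e+01,  1.6080e+00, -2.8120e+01,  1.2000e-02,
        9.0000e-03,  0.0000e+00]), 'position': array([ 0.207, -0.642,  0.247]), 'eef_rot': array([-3.102e+00, -4.870e-01,  1.000e-03]), 'contact_force': array([-0.163, -0.366, -0.04 ]), 'wrist_torque': array([-0.003,  0.025, -0.044]), 'finger_gap': np.float64(0.086)} 0.017
side {'fx': 502.60746584687143, 'fy': 502.60746584687143, 'cx': 314.7768659112663, 'cy': 243.7974040521519, 'rvec': array([ 0.58058532, -2.59766329,  1.23970807]), 'tvec': array([0.49573998, 0.23661204, 0.90302794])}
top {'fx': 447.2566264085872, 'fy': 447.2566264085872, 'cx': 318.2826933394558, 'cy': 235.17159480010898, 'rvec': array([ 2.16522482, -2.22619594,  0.11127228]), 'tvec': array([-0.04610151,  0.60443819,  0.983492  ])}
wrist {'fx': 391.81990459556823, 'fy': 391.81990459556823, 'cx': 315.43057521266155, 'cy': 245.52676752582883, 'rvec': array([-2.32897988,  1.69555246,  0.26605714]), 'tvec': array([-0.67555406, -0.04035736,  0.38108641])}
```

View pics/side0.png

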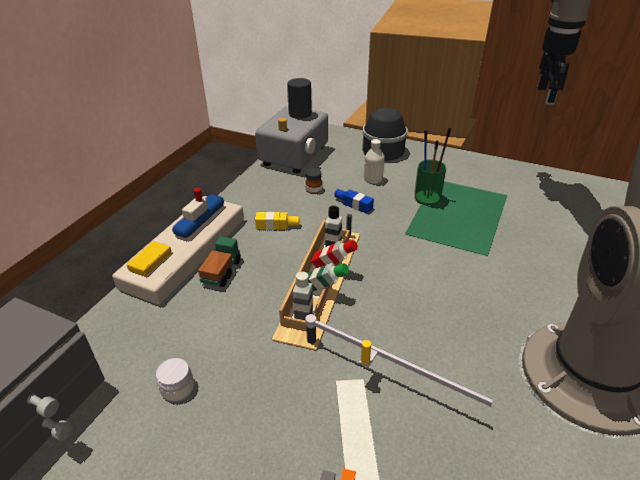

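View pics/top0.png

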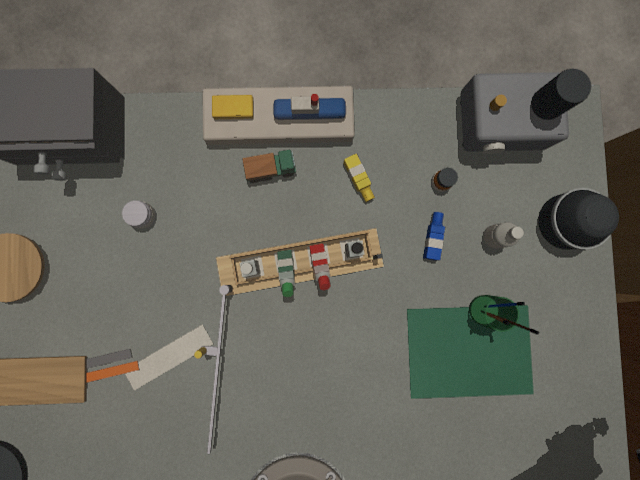

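View pics/wrist0.png

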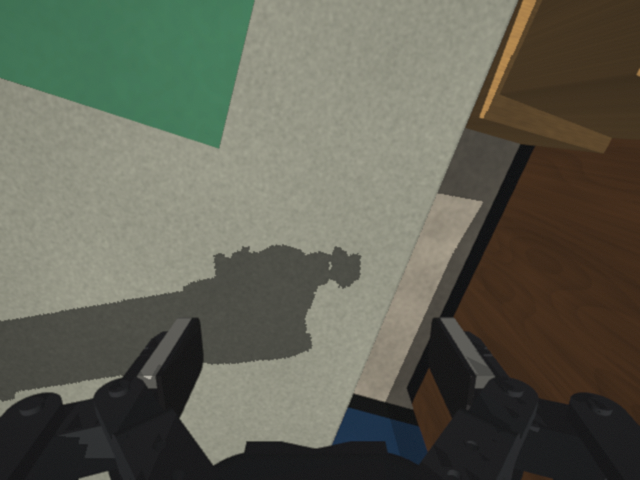

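The red/green candidates are the tipped red-capped bottle in the rack (top ≈(321,268)) and the tipped green-capped one (top ≈(287,272)). The look-alikes to leave alone are blue at (435,237), yellow at (359,178), and the boat's red funnel at (315,98). Next, a close crop to check.

```bash
cat > h.py <<'E'
import numpy as np,cv2
from rig import r
def cal(n):
    c=r.get_calibration(n);R=cv2.Rodrigues(np.array(c["rvec"]))[0];return c,R,np.array(c["tvec"])
def unproj(n,d,C=None):
    c,R,t=C or cal(n);v,u=np.mgrid[0:480,0:640]
    P=np.stack([(u-c["cx"])/c["fx"]*d,(v-c["cy"])/c["fy"]*d,d],-1)
    return (P-t)@R
def proj(n,X,C=None):
    c,R,t=C or cal(n);p=np.atleast_2d(X)@R.T+t
    return np.stack([p[:,0]/p[:,2]*c["fx"]+c["cx"],p[:,1]/p[:,2]*c["fy"]+c["cy"]],1)
def crop(src,x,y,w,h,k,out):
    im=cv2.imread(src) if isinstance(src,str) else src[:,:,::-1]
    cv2.imwrite(out,cv2.resize(im[y:y+h,x:x+w],None,fx=k,fy=k,interpolation=cv2.INTER_CUBIC))
E
python3 - <<'E'
from h import *
crop("pics/top0.png",205,220,190,140,4,"pics/topc.png")
crop("pics/side0.png",265,195,130,190,3,"pics/sidec.png")
E
```

```text
(no output)
```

View pics/topc.png

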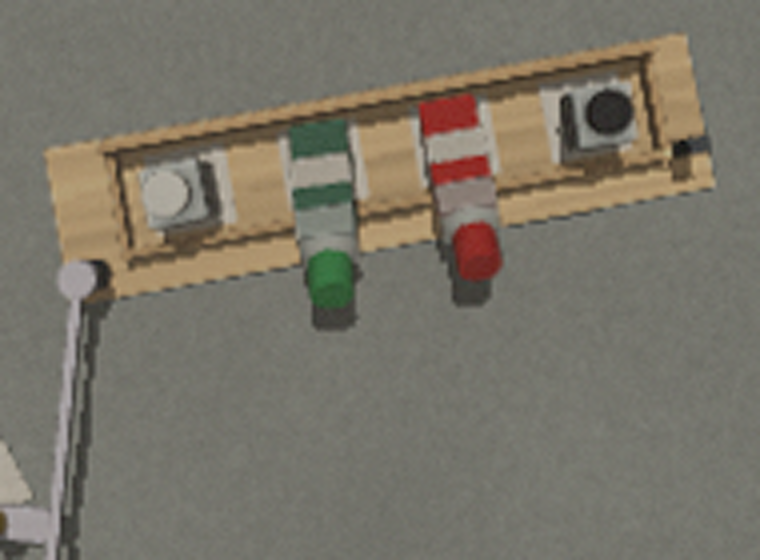

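View pics/sidec.png

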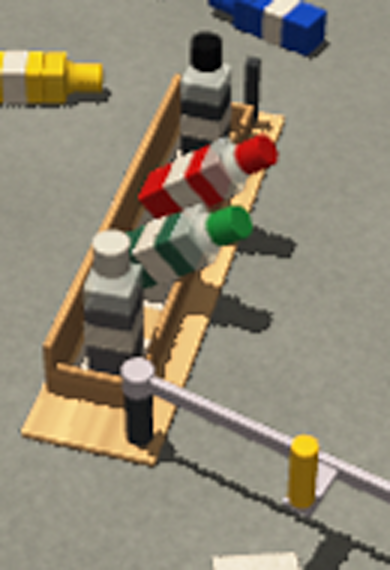

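```bash
python3 - <<'E'
from h import *
P=unproj("top",np.load("pics/top0.npy")); im=cv2.imread("pics/top0.png")[:,:,::-1].astype(int)
Q=P[210:310,205:395].reshape(-1,3);I=im[210:310,205:395].reshape(-1,3)
wood=(I[:,0]-I[:,2]>35)&(I[:,1]-I[:,2]>15)
h,e=np.histogram(Q[wood,2]*1000,bins=np.arange(-6,80,3));print(list(zip(e.astype(int),h)))
w=wood&(abs(Q[:,2]-.05)<.004);A=Q[w];m=A[:,:2].mean(0);print("wall",m,len(A));u=np.linalg.svd(A[:,:2]-m)[2][0];print("yaw",np.degrees(np.arctan2(u[1],u[0])))
w=wood&(abs(Q[:,2]-.031)<.004);A=Q[w]
np.save("pics/Q.npy",Q)
print("knob/keeper")
hsv=cv2.cvtColor(im.astype(np.uint8),cv2.COLOR_RGB2HSV)
mk=(hsv[...,0]>18)&(hsv[...,0]<32)&(hsv[...,1]>180);mk[:320]=0;mk[380:]=0;mk[:,:180]=0;mk[:,230:]=0
print(P[mk].mean(0),P[mk].max(0),P[mk].min(0),mk.sum())
# keeper bar pts
g=(abs(P[...,2]-.066)<.006);g[:280]=0;g[470:]=0;g[:,:195]=0;g[:,250:]=0;g&=~mk
B=P[g];m=B.mean(0);u=np.linalg.svd(B[:,:2]-m[:2])[2][0];print("bar",m,u,np.degrees(np.arctan2(u[1],u[0])),B.max(0),B.min(0),g.sum())
for nm in("top","side"):
    P=unproj(nm,np.load(f"pics/{nm}0.npy")); im=cv2.imread(f"pics/{nm}0.png")[:,:,::-1]
    hsv=cv2.cvtColor(im,cv2.COLOR_RGB2HSV)
    roi=np.zeros((480,640),bool)
    if nm=="top": roi[235:300,265:340]=1
    else: roi[230:300,290:370]=1
    red=((hsv[...,0]<8)|(hsv[...,0]>172))&(hsv[...,1]>170)&roi
    gr=(hsv[...,0]>50)&(hsv[...,0]<85)&(hsv[...,1]>110)&roi
    for n,k in(("red",red),("green",gr)):
        A=P[k]; print(nm,n,k.sum(),A.mean(0),A.min(0),A.max(0))
E
```

```text
[(np.int64(-6), np.int64(1)), (np.int64(-3), np.int64(19)), (np.int64(0), np.int64(68)), (np.int64(3), np.int64(831)), (np.int64(6), np.int64(1594)), (np.int64(9), np.int64(335)), (np.int64(12), np.int64(13)), (np.int64(15), np.int64(4)), (np.int64(18), np.int64(1)), (np.int64(21), np.int64(3)), (np.int64(24), np.int64(8)), (np.int64(27), np.int64(52)), (np.int64(30), np.int64(184)), (np.int64(33), np.int64(82)), (np.int64(36), np.int64(5)), (np.int64(39), np.int64(1)), (np.int64(42), np.int64(0)), (np.int64(45), np.int64(16)), (np.int64(48), np.int64(161)), (np.int64(51), np.int64(176)), (np.int64(54), np.int64(13)), (np.int64(57), np.int64(0)), (np.int64(60), np.int64(0)), (np.int64(63), np.int64(1)), (np.int64(66), np.int64(2)), (np.int64(69), np.int64(0)), (np.int64(72), np.int64(0)), (np.int64(75), np.int64(1))]
wall [ 0.58304569 -0.01962919] 351
yaw 98.81919793652447
knob/keeper<stdin>:12: RuntimeWarning: Mean of empty slice.
  ret = um.true_divide(
Traceback (most recent call last):
ValueError: zero-size array to reduction operation maximum which has no identity
```

```bash
cat > fit.py <<'E'
from h import *
from scipy.optimize import least_squares
def sdf(L): # local pts, bottle frame centred at 54mm
    q=np.abs(L-[0,0,-.015])-[.016,.016,.039]
    b=np.linalg.norm(np.maximum(q,0),axis=1)+np.minimum(q.max(1),0)
    q2=np.stack([np.hypot(L[:,0],L[:,1])-.012,np.abs(L[:,2]-.0405)-.0135],1)
    c=np.linalg.norm(np.maximum(q2,0),axis=1)+np.minimum(q2.max(1),0)
    return np.minimum(b,c)
def pose(p):
    c,s=np.cos(p[3]),np.sin(p[3]);Rz=np.array([[c,-s,0],[s,c,0],[0,0,1]])
    a=p[4];u=np.array([-np.cos(a),0,np.sin(a)]);y=np.array([0,1.,0]);x=np.cross(y,u)
    return Rz@np.stack([x,y,u],1)
def fitb(A,p0,free):
    free=np.array(free);p0=np.array(p0,float)
    def f(v):
        p=p0.copy();p[free]=v;return sdf((A-p[:3])@pose(p))/.002
    s=least_squares(f,p0[free],loss="soft_l1",x_scale=np.where(free<3,.01,.1));p=p0.copy();p[free]=s.x
    return p,np.abs(sdf((A-p[:3])@pose(p))).mean()
def masks(im,nm,roi):
    hsv=cv2.cvtColor(np.ascontiguousarray(im),cv2.COLOR_RGB2HSV)
    red=((hsv[...,0]<8)|(hsv[...,0]>172))&(hsv[...,1]>150)&roi
    gr=(hsv[...,0]>50)&(hsv[...,0]<85)&(hsv[...,1]>100)&roi
    return red,gr
E
python3 - <<'E'
from fit import *
yaw=np.radians(8.8);ax=np.array([np.cos(yaw),np.sin(yaw)]);ay=np.array([-ax[1],ax[0]])
P=unproj("top",np.load("pics/top0.npy")); im=cv2.imread("pics/top0.png")[:,:,::-1].copy()
I=im.astype(int);wood=(I[...,0]-I[...,2]>35)
R0=np.zeros((480,640),bool);R0[210:310,205:395]=1
def rep(n,k):
    A=P[k];x=A[:,:2]@ax;y=A[:,:2]@ay;print(n,k.sum(),"x",np.percentile(x,[3,50,97]).round(4),"y",np.percentile(y,[1,50,99]).round(4))
rep("wall",R0&wood&(abs(P[...,2]-.05)<.004))
k=R0&wood&(abs(P[...,2]-.031)<.004)
X=P[...,:2]@ax;rep("lip+ends",k)
lip=k&(X<.53);rep("lip",lip);rep("ends",k&(X>.535))
Y=P[...,:2]@ay
for n,c in(("white",(247,267)),("black",(357,248))):
    kk=R0&(P[...,2]>.108)&(abs(P[...,2]-.114)<.005)&(np.hypot(*(np.mgrid[0:480,0:640][::-1]-np.array(c)[:,None,None]))<15);rep(n,kk);print(P[kk].mean(0))
c=P[300:410,170:240];g=(P[...,2]>.098)&(P[...,2]<.12);g[:310]=0;g[400:]=0;g[:,:170]=0;g[:,240:]=0;print("knob",g.sum(),P[g].mean(0) if g.any() else c[...,2].max())
g=(abs(P[...,2]-.066)<.005);g[:300]=0;g[470:]=0;g[:,:203]=0;g[:,232:]=0
B=P[g];m=np.median(B,0);u=np.linalg.svd(B[:,:2]-m[:2])[2][0];print("bar",m,u,B.max(0),B.min(0),g.sum())
out={}
for nm in("top","side"):
    P=unproj(nm,np.load(f"pics/{nm}0.npy")); im=cv2.imread(f"pics/{nm}0.png")[:,:,::-1].copy()
    roi=np.zeros((480,640),bool)
    if nm=="top": roi[235:300,265:340]=1
    else: roi[230:300,290:370]=1
    for n,k in zip(("red","green"),masks(im,nm,roi)):
        k=cv2.erode(k.astype(np.uint8),np.ones((2,2)))>0
        A=P[k];A=A[(A[:,2]>0)&(A[:,2]<.2)];out.setdefault(n,[]).append(A);print(nm,n,len(A),A.mean(0))
        p0=[*A.mean(0),yaw,.7];print(fitb(A,p0,[0,1,2,3,4]))
for n in out:
    A=np.vstack(out[n]);p0=[*A.mean(0),yaw,.7];p,e=fitb(A,p0,[0,1,2,3,4]);print(n,p.round(4),np.degrees(p[3:]),e,"rack xy",p[:2]@ax,p[:2]@ay)
E
```

```text
wall 372 x [0.5489 0.573  0.5759] y [-0.26   -0.1193  0.0435]
lip+ends 327 x [0.5114 0.5151 0.5656] y [-0.2633 -0.1172  0.0459]
lip 231 x [0.5114 0.5141 0.5262] y [-0.2633 -0.1067  0.0458]
ends 85 x [0.5368 0.5566 0.5673] y [-0.2628 -0.1424  0.046 ]
white 107 x [0.5296 0.5398 0.5501] y [-0.005   0.0059  0.0164]
[0.53256538 0.0882128  0.1148499 ]
black 104 x [0.5301 0.5398 0.5499] y [-0.2363 -0.225  -0.2143]
[ 0.56792066 -0.13976294  0.11484883]
knob 59 [0.364462   0.18669553 0.1097166 ]
bar [0.33881348 0.16347429 0.06580687] [-0.99637509  0.0850687 ] [0.46745267 0.18751658 0.07057914] [0.15415885 0.1418504  0.06109407] 607
top red 226 [ 0.53362364 -0.06501098  0.06676713]
(array([ 0.53130614, -0.06668892,  0.05320393,  0.11319479,  0.67914241]), np.float64(0.001000532231368724))
top green 101 [0.48623023 0.00582761 0.08889267]
(array([0.45891475, 0.01065683, 0.04519224, 0.12653195, 5.47689362]), np.float64(0.001059345023327306))
side red 290 [ 0.53065313 -0.05582856  0.05885224]
(array([ 0.5326662 , -0.06542186,  0.05237812,  0.15071206,  0.68190505]), np.float64(0.0014833026366731531))
side green 180 [0.49659876 0.01536247 0.07377801]
(array([0.49836437, 0.00425034, 0.06630765, 0.22137701, 0.53241307]), np.float64(0.0017097589220292934))
red [ 0.5318 -0.0655  0.0528  0.1496  0.6799] [ 8.57196251 38.95435956] 0.0013292421451134252 rack xy 0.5154872187963254 -0.14610483170996272
green [0.52   0.0094 0.0527 0.0815 0.6683] [ 4.67190097 38.28827064] 0.001220972917186552 rack xy 0.5153395836434765 -0.07027265820667676
```

Request:
play_rows:
  targets:
    - [0, 0, -20, 4.6, 0.6]
    - [0, 0, -10, 4.6, 0.6]
    - [22, -29, 0, 0, 0.6]
    - [22, -29, 0, 0, 0.6]
    - [22, -29, 0, 0, 0.6]
    - [22, -29, 0, 0, 0.6]
    - [22, -29, 0, 0, 0.6]
    - [22, -29, 0, 0, 0.6]
    - [22, -29, 0, 0, 0.6]
    - [22, -29, 0, 0, 0.6]
  squeeze: 20

```text
time_s: 0.98
position: [0.3465, -0.3848, 0.2782]
eef_rot: [-3.133, -0.237, 0.0]
contact_force: [0.9, -0.2, -0.3]
finger_gap: 0.0512
```

Request:
play_rows:
  targets:
    - [22, -29, 0, 0, 0.6]
    - [22, -29, 0, 0, 0.6]
    - [22, -29, 0, 0, 0.6]
    - [22, -29, 0, 0, 0.6]
    - [22, -29, 0, 0, 0.6]
    - [22, -29, 0, 0, 0.6]
    - [22, -29, 0, 0, 0.6]
    - [20, -20, 0, 0, 0.6]
    - [0, 0, 0, 0, 0.6]
    - [0, 0, 0, 0, 0.6]

```text
time_s: 1.82
position: [0.4851, -0.1383, 0.2781]
eef_rot: [-3.132, -0.243, 0.0]
contact_force: [-0.7, -0.4, 0.1]
finger_gap: 0.0511
```

```bash
python3 - <<'E'
from fit import *
s=r.sense();print(s["time_s"],s["position"].round(4),s["eef_rot"],s["contact_force"].round(2),s["finger_gap"])
C=cal("wrist");im,d=r.snapshot("wrist");cv2.imwrite("pics/w1.png",im[:,:,::-1]);np.save("pics/w1.npy",d);
import pickle;pickle.dump(C,open("pics/w1.pkl","wb"))
E
```

```text
1.8167 [ 0.4851 -0.1383  0.2781] [-3.13173290e+00 -2.43323737e-01  4.51241365e-04] [-0.68 -0.45  0.1 ] 0.05110205222820595
```

View pics/w1.png

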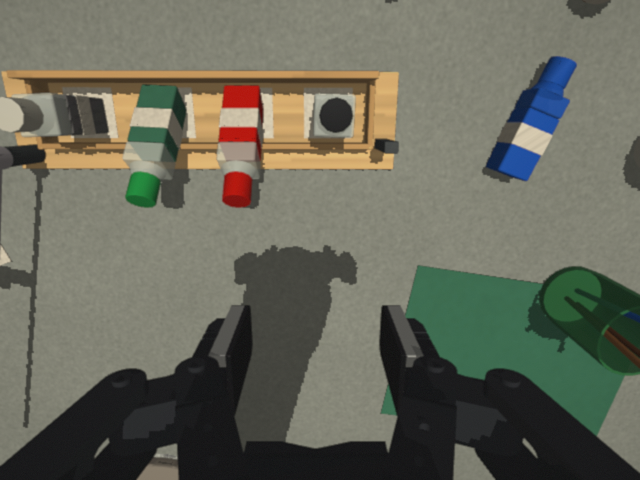

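The wrist view shows the red bottle at about (238,145) and the green at (155,145), both tipped towards the robot. Black stands at (334,115), and the blue look-alike at (530,120) is off to the side. I'll refit with this view.

```bash
python3 - <<'E'
from fit import *
import pickle
C=pickle.load(open("pics/w1.pkl","rb"));P=unproj("wrist",np.load("pics/w1.npy"),C);im=cv2.imread("pics/w1.png")[:,:,::-1].copy()
roi=np.zeros((480,640),bool);roi[75:215,115:280]=1
I=im.astype(int);wood=(I[...,0]-I[...,2]>35);w=wood&(abs(P[...,2]-.05)<.004);w[120:]=0;w[:,400:]=0
A=P[w];m=A.mean(0);u=np.linalg.svd(A[:,:2]-m[:2])[2][0];yaw=np.arctan2(u[1],u[0])%np.pi-np.pi/2;print("rack yaw",np.degrees(yaw),len(A))
ax=np.array([np.cos(yaw),np.sin(yaw)]);ay=np.array([-ax[1],ax[0]])
print("wall x",np.median(A[:,:2]@ax)); X=P[...,:2]@ax
k=wood&(abs(P[...,2]-.031)<.003)&(X<.53);k[:120]=0;k[:,400:]=0;print("lip",np.percentile(X[k],[5,50,95]))
for n,k in zip(("red","green"),masks(im,"w",roi)):
    k=cv2.erode(k.astype(np.uint8),np.ones((2,2)))>0
    A=P[k];A=A[(A[:,2]>.01)&(A[:,2]<.13)];p,e=fitb(A,[*A.mean(0),yaw,.69],[0,1,2,3,4])
    print(n,len(A),p.round(4),np.degrees(p[3:]),e,"rack",p[:2]@ax,p[:2]@ay)
    p2,e=fitb(A,[*p[:3],yaw,.68],[0,1,2]);print(p2.round(4),e)
    g=p[:3]+.012*pose(p)[:,2];print("grasp pt s66",g.round(4))
E
```

```text
rack yaw 8.330922136869011 3710
wall x 0.5727075434904689
lip [0.51147207 0.51468327 0.5200858 ]
red 2155 [ 0.531  -0.0662  0.0533  0.1594  0.6761] [ 9.13140487 38.74040622] 0.00045013804587455615 rack 0.5158375886817379 -0.14244916159890833
[ 0.5311 -0.0664  0.0533  0.1454  0.68  ] 0.0004746761383470983
grasp pt s66 [ 0.5218 -0.0677  0.0608]
green 1981 [0.5193 0.0092 0.0533 0.1016 0.6657] [ 5.82276007 38.14319719] 0.0004639632689819124 rack 0.515202844988134 -0.06611556187933569
[0.5192 0.0102 0.0533 0.1454 0.68  ] 0.0006875195345283907
grasp pt s66 [0.51   0.0083 0.0607]
```

Request:
play_rows:
  targets:
    - [15.7, -21.4, 0, 0, 0.6]
    - [15.7, -21.4, 0, 0, 0.6]
    - [15.8, -21.3, 20, 0, 0.6]
    - [0, 0, 35, 0, 0.6]
    - [0, 0, 35, 0, 0.6]
    - [0, 0, 35, 0, 0.6]
    - [0, 0, 25, 0, 0.6]
    - [0, 0, 0, 0, 0.6]
    - [0, 0, 0, 0, 0.6]

```text
time_s: 2.62
position: [0.5203, -0.071, 0.1276]
eef_rot: [3.133, 0.234, -0.005]
contact_force: [0.8, 0.1, 0.8]
finger_gap: 0.0514
```

Request:
play_rows:
  targets:
    - [2, -3, 20, 0, 0.6]
    - [0, 0, 20, 0, 0.6]
    - [0, 0, 18, 0, 0.6]
    - [0, 0, 10, 0, 0.6]
    - [0, 0, 0, 0, 0.6]
    - [0, 0, 0, 0, 0.6]

```text
time_s: 3.12
position: [0.5239, -0.0667, 0.0616]
eef_rot: [3.132, 0.236, 0.002]
contact_force: [-0.1, -0.4, 0.2]
finger_gap: 0.0512
```

```bash
cat > look.py <<'E'
from h import *
import sys
n=sys.argv[1];im,d=r.snapshot("side");crop(im,265,175,140,190,3,f"pics/{n}s.png")
im,d=r.snapshot("wrist");cv2.imwrite(f"pics/{n}w.png",im[:,:,::-1])
s=r.sense();print(s["time_s"],s["position"].round(4),s["eef_rot"].round(4),s["contact_force"].round(2),s["wrist_torque"].round(2),round(s["finger_gap"],4))
E
python3 look.py a
```

```text
3.2167 [ 0.5243 -0.0665  0.0619] [3.1321 0.2365 0.0041] [ 0.03 -0.17 -0.42] [0.02 0.02 0.02] 0.051
```

View pics/as.png

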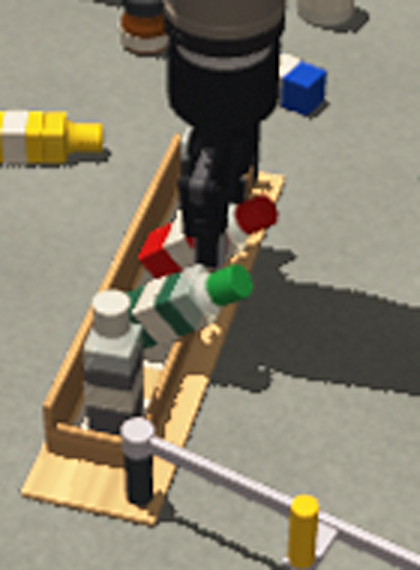

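View pics/aw.png

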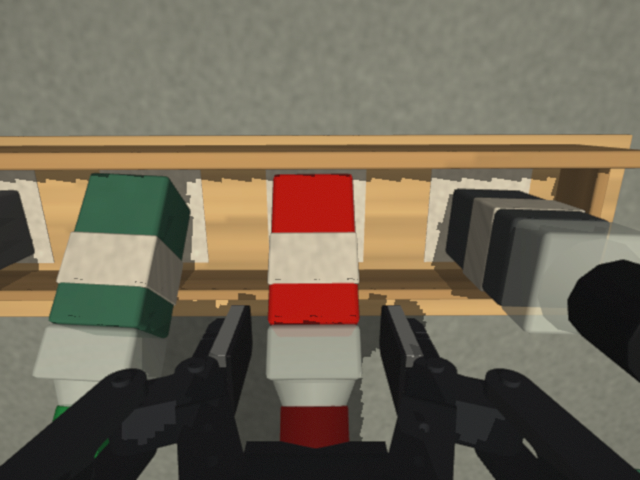

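The red bottle is centred between the jaws, at (313,300) in the wrist view. Closing now.

Request:
play_rows:
  targets:
    - [-2, 0, 3, 0, 0.6]
    - [0, 0, 0, 0, 0.3]
    - [0, 0, 0, 0, 0.2]
    - [0, 0, 0, 0, 0.2]
    - [0, 0, 0, 0, 0.2]
    - [0, 0, 0, 0, 0.2]
  squeeze: 20

```text
time_s: 3.72
position: [0.5212, -0.0666, 0.0576]
eef_rot: [3.132, 0.237, 0.0]
contact_force: [-1.8, -1.3, 4.1]
finger_gap: 0.0317
```

Request:
play_rows:
  targets:
    - [0, 0, -3, 0, 0.2]
    - [3.6, 0, 0, 0, 0.2]
    - [3.4, 0, -3.6, 0, 0.2]
    - [3.4, 0, -3.5, 0, 0.2]
    - [3.9, 0, -2.2, 0, 0.2]
    - [3.9, 0, -2.1, 0, 0.2]
    - [0, 0, 0, 0, 0.2]

```text
time_s: 4.3
position: [0.5346, -0.0642, 0.0708]
eef_rot: [3.132, 0.237, -0.017]
contact_force: [-11.6, -1.4, 4.7]
finger_gap: 0.0317
```

```bash
python3 look.py b
```

```text
4.4 [ 0.5346 -0.0643  0.0706] [ 3.1322  0.2368 -0.0156] [-11.37  -1.14   4.4 ] [-0.14  2.51  0.04] 0.0314
```

View pics/bs.png

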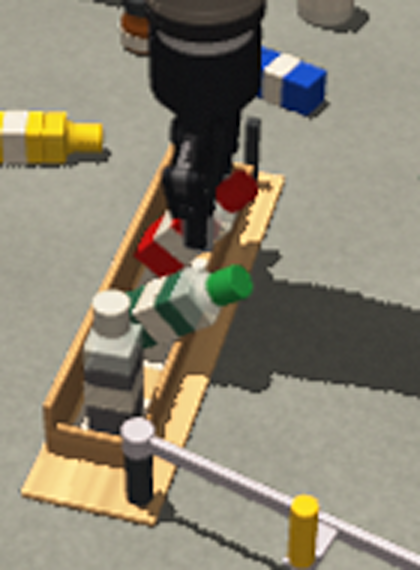

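View pics/bw.png

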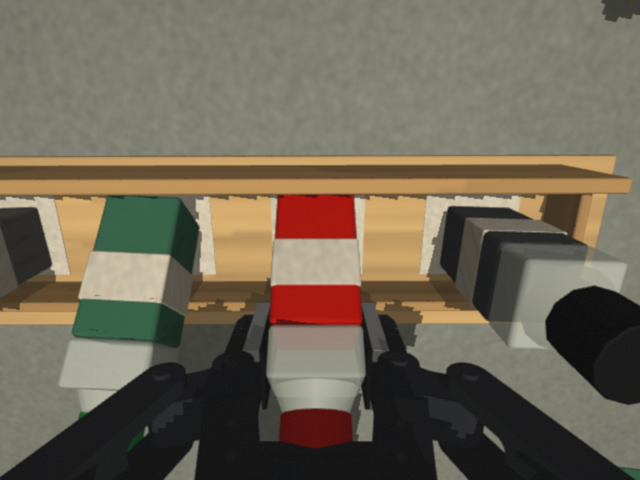

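```bash
cat > tilt.py <<'E'
from fit import *
import sys
col=sys.argv[1]
C=cal("wrist");im,d=r.snapshot("wrist");im=im.copy();P=unproj("wrist",d,C)
roi=np.zeros((480,640),bool);roi[60:450,200:420]=1
k=masks(im,"w",roi)[0 if col=="red" else 1];k=cv2.erode(k.astype(np.uint8),np.ones((3,3)))>0
A=P[k];A=A[(A[:,2]>.005)&(A[:,2]<.13)]
s=r.sense();T=s["position"]
best=min((fitb(A,[T[0]+.01,T[1],.06,.1484,a],[0,1,2,3,4]) for a in(.7,1.0,1.3,1.5)),key=lambda q:q[1])
p,e=best;Rm=pose(p);ax=np.array([.989,.1478])
c=p[:3]-.054*Rm[:,2]
xs=lambda v:round((v[:2]@ax-.5437)*1000,1)
print(len(A),"yaw,tilt",np.degrees(p[3:]).round(1),"err",round(e,5),"ctr",p[:3].round(4),"A",xs(c-.016*Rm[:,0]),round(1000*(c-.016*Rm[:,0])[2],1),"B",xs(c+.016*Rm[:,0]),round(1000*(c+.016*Rm[:,0])[2],1))
print(s["time_s"],T.round(4),s["contact_force"].round(1),round(s["finger_gap"],4))
E
python3 tilt.py red
```

```text
8609 yaw,tilt [ 8.1 50. ] err 0.00045 ctr [ 0.5357 -0.0659  0.0693] A -1.2 17.6 B 23.4 38.1
4.45 [ 0.5346 -0.0642  0.0706] [-12.3  -1.6   5.1] 0.0319
```

Request:
play_rows:
  targets:
    - [4, 0, 0, 0, 0.2]
    - [4, 0, 0, 0, 0.2]
    - [4, 0, 0, 0, 0.2]
    - [0, 0, 0, 0, 0.2]

```text
time_s: 4.78
position: [0.5489, -0.0624, 0.071]
eef_rot: [3.132, 0.237, -0.009]
contact_force: [-6.7, -0.9, 0.0]
finger_gap: 0.0315
```

```bash
python3 tilt.py red
```

```text
6364 yaw,tilt [ 8.6 63.2] err 0.00043 ctr [ 0.5529 -0.0634  0.055 ] A 3.8 -0.5 B 32.3 13.9
4.8333 [ 0.5489 -0.0624  0.071 ] [-5.7 -1.2 -0.4] 0.0316
```

```bash
python3 look.py c; python3 - <<'E'
from fit import *
C=cal("wrist");im,d=r.snapshot("wrist");I=im.astype(int);P=unproj("wrist",d,C);wood=(I[...,0]-I[...,2]>35)
X=P[...,:2]@np.array([.989,.1478])-.5437
for z0 in(.006,.05):
    k=wood&(abs(P[...,2]-z0)<.012);k[330:]=0;print(z0,k.sum(),np.percentile(P[k][:,2],[5,25,50,75,95]).round(4),np.percentile(X[k],[5,25,50,75,95]).round(4))
E
```

```text
4.9333 [ 0.5489 -0.0624  0.071 ] [ 3.1323  0.2367 -0.0079] [-5.98 -1.18 -1.27] [-0.25  1.25 -0.  ] 0.0314
0.006 25976 [0.006  0.0068 0.0073 0.0079 0.0142] [-0.0257 -0.0088  0.0073  0.0329  0.0364]
0.05 17915 [0.0399 0.0472 0.0508 0.0516 0.0571] [-0.0073  0.0263  0.0299  0.0322  0.033 ]
```

View pics/cs.png

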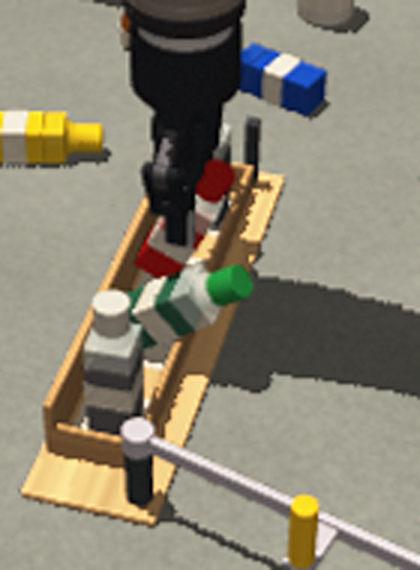

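View pics/cw.png

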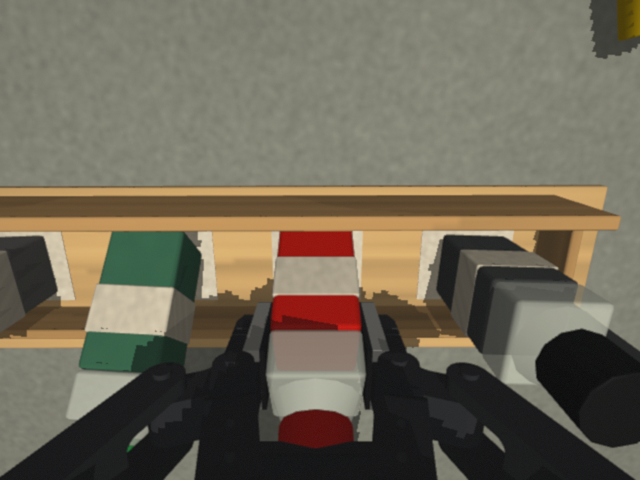

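```bash
cat > tilt2.py <<'E'
from fit import *
import sys
col=sys.argv[1]
C=cal("wrist");im,d=r.snapshot("wrist");im=im.copy();P=unproj("wrist",d,C)
roi=np.zeros((480,640),bool);roi[60:440,262:372]=1
hsv=cv2.cvtColor(im,cv2.COLOR_RGB2HSV)
h=hsv[...,0];k=(((h<8)|(h>172)) if col=="red" else ((h>45)&(h<90)))&(hsv[...,1]>90)&roi
k=cv2.erode(k.astype(np.uint8),np.ones((3,3)))>0
s=r.sense();T=s["position"]
A=P[k];A=A[(A[:,2]>.012)&(A[:,2]<.135)&(np.hypot(*(A[:,:2]-T[:2]).T)<.07)]
n,lab,st,cen=cv2.connectedComponentsWithStats(k.astype(np.uint8))
for i in range(1,n):
    if st[i,4]>150:
        m=lab==i;print("blob",st[i].tolist(),P[m].min(0).round(3),P[m].max(0).round(3))
best=min((fitb(A,[T[0]+.01,T[1],.06,.1484,a],[0,1,2,3,4]) for a in(.7,1.0,1.3,1.5)),key=lambda q:q[1])
p,e=best;Rm=pose(p)
for o in(-.016,-.012,-.008,-.004,0,.004,.008,.012):
    q=p.copy();q[:3]+=o*Rm[:,2];q,e2=fitb(A,q,[3,4]);
    L=(A-q[:3])@pose(q);print(o,round(e2*1000,2),"z range",L[:,2].min().round(4),L[:,2].max().round(4))
q=p;ax=np.array([.989,.1478]);c=p[:3]-.054*Rm[:,2];xs=lambda v:round((v[:2]@ax-.5437)*1000,1)
Pg=T+[0,0,.002];L=(Pg-p[:3])@Rm
print("yaw,tilt",np.degrees(p[3:]).round(1),"A",xs(c-.016*Rm[:,0]),(c-.016*Rm[:,0])[2].round(4),"B",xs(c+.016*Rm[:,0]),(c+.016*Rm[:,0])[2].round(4),"grasp s",54+L[2]*1000,"off",L[:2]*1000)
print(s["time_s"],T.round(4),s["contact_force"].round(1),round(s["finger_gap"],4))
E
python3 tilt2.py red
```

```text
blob [279, 232, 74, 24, 1694] [ 0.572 -0.075  0.033] [ 0.627 -0.044  0.197]
blob [271, 296, 90, 35, 2906] [ 0.555 -0.078  0.065] [ 0.627 -0.046  0.197]
blob [279, 411, 74, 28, 1768] [ 0.531 -0.078  0.097] [ 0.627 -0.052  0.197]
-0.016 4.87 z range -0.0106 0.072
-0.012 3.53 z range -0.0181 0.0665
-0.008 1.74 z range -0.022 0.0626
-0.004 0.67 z range -0.0258 0.0588
0 0.42 z range -0.0298 0.0548
0.004 0.42 z range -0.0338 0.0508
0.008 0.42 z range -0.0378 0.0468
0.012 0.42 z range -0.0418 0.0428
yaw,tilt [ 8.6 63.2] A 4.6 -0.0022 B 33.2 0.0122 grasp s 73.76875359405754 off [4.74874066 1.60095199]
5.0333 [ 0.5488 -0.0624  0.0709] [-5.5 -0.9  0.2] 0.0316
```

Request:
play_rows:
  targets:
    - [4, 0, 0.5, 0, 0.2]
    - [4, 0, 0.5, 0, 0.2]
    - [4, 0, 0.5, 0, 0.2]
    - [0, 0, 0, 0, 0.2]

```text
time_s: 5.37
position: [0.5616, -0.0604, 0.0696]
eef_rot: [3.132, 0.237, -0.006]
contact_force: [-4.1, -1.2, -1.3]
finger_gap: 0.0317
```

```bash
python3 tilt2.py red; python3 look.py d
```

```text
blob [281, 265, 70, 6, 420] [ 0.577 -0.074  0.037] [ 0.639 -0.045  0.196]
blob [271, 304, 89, 29, 2398] [ 0.566 -0.076  0.061] [ 0.639 -0.045  0.196]
blob [278, 406, 76, 33, 2018] [ 0.546 -0.075  0.098] [ 0.639 -0.05   0.196]
-0.016 6.2 z range -0.0066 0.0707
-0.012 3.7 z range -0.0106 0.0667
-0.008 1.6 z range -0.0144 0.0629
-0.004 0.62 z range -0.0183 0.059
0 0.39 z range -0.0223 0.055
0.004 0.39 z range -0.0263 0.051
0.008 0.39 z range -0.0303 0.047
0.012 0.39 z range -0.0343 0.043
yaw,tilt [ 8.8 74.5] A -0.8 -0.0023 B 30.0 0.0063 grasp s 70.16302375494237 off [7.21185797 1.45001656]
5.4167 [ 0.5616 -0.0604  0.0696] [-3.8 -1.  -2.1] 0.0315
5.5167 [ 0.5616 -0.0604  0.0696] [ 3.1325  0.237  -0.0042] [-4.   -0.67 -2.87] [-0.34  1.2  -0.03] 0.0319
```

View pics/ds.png

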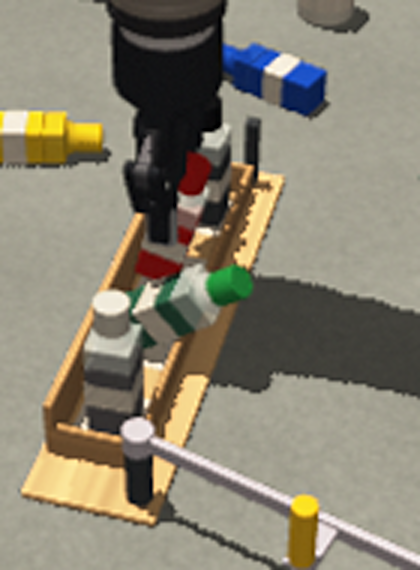

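View pics/dw.png

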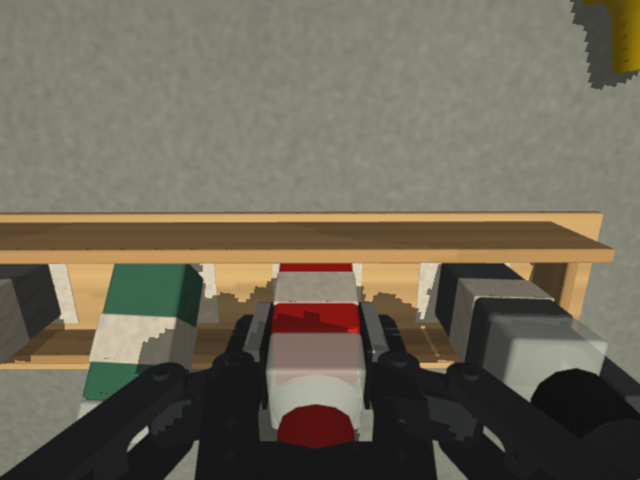

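Request:
play_rows:
  targets:
    - [4, 0, 0.5, 0, 0.2]
    - [4, 0, 0.5, 0, 0.2]
    - [4, 0, 0, 0, 0.2]
    - [0, 0, 0, 0, 0.2]

```text
time_s: 5.85
position: [0.575, -0.0583, 0.0692]
eef_rot: [3.133, 0.237, 0.0]
contact_force: [-3.5, -2.0, -0.7]
finger_gap: 0.0319
```

```bash
python3 tilt2.py red|tail -2; python3 look.py e
```

```text
yaw,tilt [ 8.7 77.9] A 29.8 0.0354 B 61.1 0.0421 grasp s 37.841249726463296 off [-21.65934905   0.91988274]
5.9 [ 0.5749 -0.0583  0.0692] [-3.6 -1.  -1.3] 0.032
6.0 [ 0.5749 -0.0583  0.0692] [-3.1325e+00 -2.3740e-01 -1.2000e-03] [-2.42 -0.6  -2.85] [-0.2   0.55  0.02] 0.0313
```

View pics/es.png

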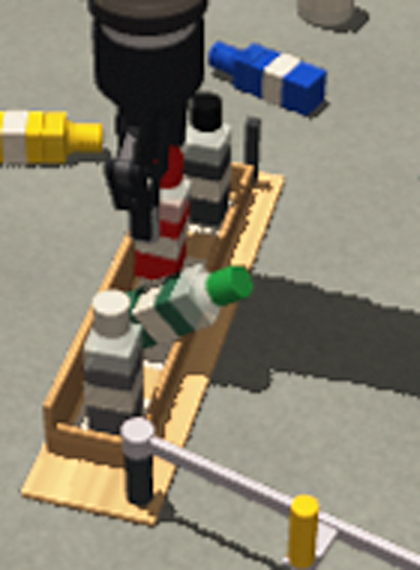

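View pics/ew.png

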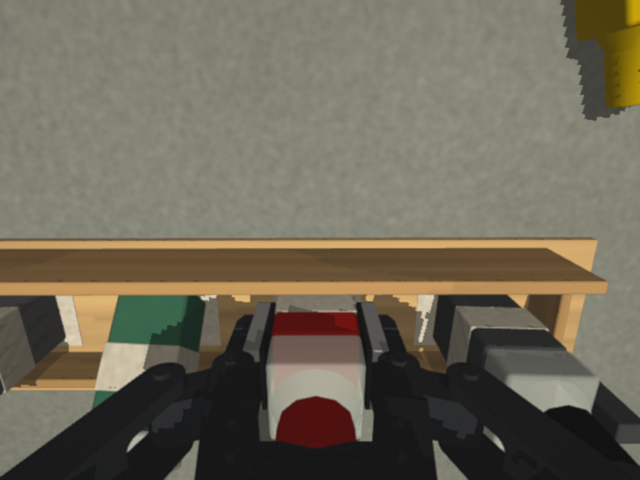

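Request:
play_rows:
  targets:
    - [2, 0, 1, 0, 0.2]
    - [1, 0, 1, 0, 0.2]
    - [0, 0, 1, 0, 0.2]
    - [0, 0, 0, 0, 0.2]

```text
time_s: 6.33
position: [0.5775, -0.0579, 0.0662]
eef_rot: [3.133, 0.237, -0.0]
contact_force: [-4.0, -0.5, 0.1]
finger_gap: 0.0318
```

```bash
python3 look.py f
```

```text
6.4333 [ 0.5775 -0.0579  0.0661] [ 3.1326e+00  2.3740e-01 -4.0000e-04] [-4.49 -1.41  0.  ] [-0.17  1.12 -0.07] 0.0312
```

View pics/fs.png

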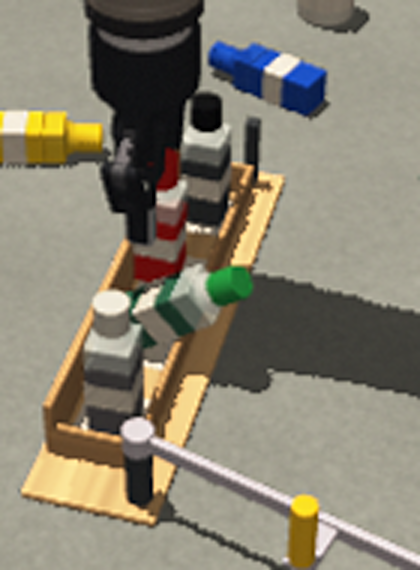

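```bash
cat > sidefit.py <<'E'
from fit import *
import sys
col=sys.argv[1];n=sys.argv[2];x0,y0=map(float,sys.argv[3:5])
im,d=r.snapshot("side");im=im.copy();P=unproj("side",d)
crop(im,290,185,100,130,5,f"pics/{n}.png")
roi=np.zeros((480,640),bool);roi[190:300,290:370]=1
hsv=cv2.cvtColor(im,cv2.COLOR_RGB2HSV);h=hsv[...,0];k=(((h<8)|(h>172)) if col=="red" else ((h>45)&(h<90)))&(hsv[...,1]>110)&roi
A=P[k];A=A[(A[:,2]>.01)&(A[:,2]<.13)&(np.hypot(A[:,0]-x0,A[:,1]-y0)<.045)];print(len(A),A.min(0),A.max(0))
for a in(1.2,1.4,1.57,1.7):
    p,e=fitb(A,[x0,y0,.06,.1484,a],[0,1,2,4]);print(a,p[:3].round(4),np.degrees(p[3:]).round(1),round(e*1000,2))
s=r.sense();print(s["time_s"],s["position"].round(4),s["contact_force"].round(1),round(s["finger_gap"],4))
E
python3 sidefit.py red g .57 -.06
```

```text
245 [ 0.55127628 -0.07655032  0.01226297] [ 0.58149861 -0.03967346  0.12091994]
1.2 [ 0.5698 -0.0599  0.0633] [ 8.5 88.3] 0.92
1.4 [ 0.5698 -0.0599  0.0633] [ 8.5 88.3] 0.92
1.57 [ 0.5698 -0.0599  0.0633] [ 8.5 88.3] 0.92
1.7 [ 0.5698 -0.0599  0.0633] [ 8.5 88.3] 0.92
6.4833 [ 0.5775 -0.0579  0.0661] [-4.6 -1.4  0.9] 0.0317
```

View pics/g.png

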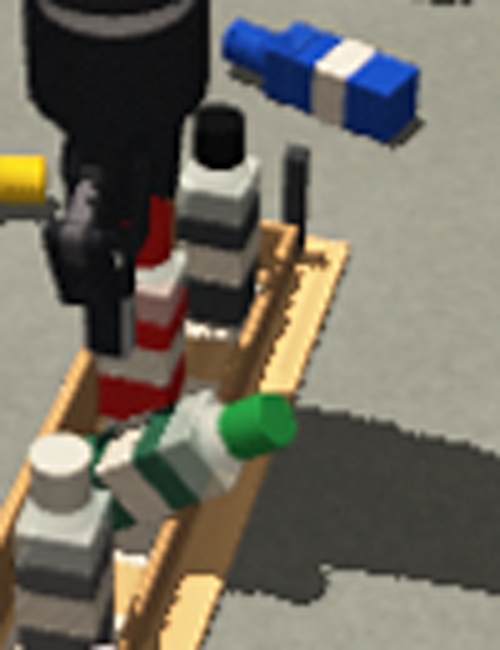

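Request:
play_rows:
  targets:
    - [-4, 0, 0, 0, 0.2]
    - [-4, 0, 0, 0, 0.2]
    - [-3, 0, 0, 0, 0.2]
    - [0, 0, 1.5, 0, 0.2]
    - [0, 0, 1.5, 0, 0.2]
    - [0, 0, 0, 0, 0.2]

```text
time_s: 6.98
position: [0.5678, -0.0594, 0.064]
eef_rot: [3.132, 0.237, 0.003]
contact_force: [-1.0, 0.0, 3.1]
finger_gap: 0.0314
```

```bash
python3 sidefit.py red g2 .56 -.06
```

```text
211 [ 0.54153718 -0.07872353  0.01308428] [ 0.57297553 -0.04025247  0.12965146]
1.2 [ 0.56   -0.0615  0.0617] [ 8.5 88.8] 1.23
1.4 [ 0.56   -0.0615  0.0616] [ 8.5 88.7] 1.23
1.57 [ 0.56   -0.0615  0.0617] [ 8.5 88.8] 1.23
1.7 [ 0.5602 -0.0611  0.0699] [ 8.5 90. ] 1.4
7.0333 [ 0.5678 -0.0595  0.0639] [-0.  -0.1  4.1] 0.0313
```

Request:
play_rows:
  targets:
    - [0, 0, 1.5, 0, 0.2]
    - [0, 0, 0, 0, 0.2]
    - [0, 0, 0, 0, 0.4]
    - [0, 0, 0, 0, 0.5]
    - [0, 0, 0, 0, 0.55]
    - [0, 0, 0, 0, 0.55]

```text
time_s: 7.53
position: [0.5667, -0.0596, 0.0615]
eef_rot: [-3.133, -0.237, 0.0]
contact_force: [0.3, -0.7, 0.3]
finger_gap: 0.0466
```

```bash
python3 sidefit.py red g3 .56 -.06;python3 look.py h
```

```text
201 [ 0.54236046 -0.08920796  0.01099937] [ 0.57307676 -0.03403015  0.12391868]
1.2 [ 0.5614 -0.0616  0.0613] [ 8.5 89.9] 1.34
1.4 [ 0.5614 -0.0616  0.0613] [ 8.5 89.9] 1.34
1.57 [ 0.5614 -0.0616  0.0613] [ 8.5 89.9] 1.34
1.7 [ 0.5614 -0.0616  0.0613] [ 8.5 89.9] 1.34
7.5833 [ 0.5666 -0.0595  0.0615] [-0.3 -0.2 -0.2] 0.0469
7.6833 [ 0.5666 -0.0596  0.0615] [-3.1326e+00 -2.3730e-01  5.0000e-04] [-0.83 -0.72 -0.65] [-0.04  0.01  0.01] 0.0469
```

View pics/g3.png

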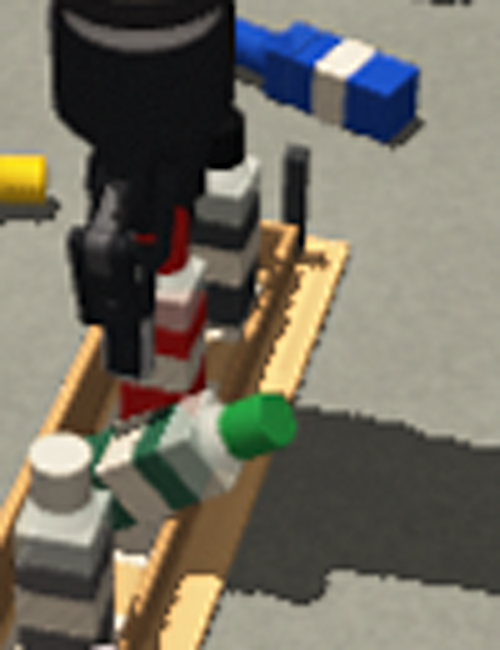

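View pics/hw.png

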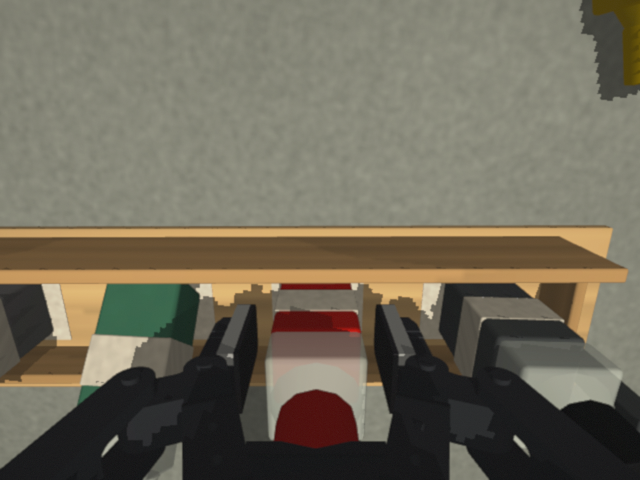

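Request:
play_rows:
  targets:
    - [0, 0, -20, 0, 0.55]
    - [0, 0, -30, 0, 0.55]
    - [0, 0, -40, 0, 0.6]
    - [-11, -19, -30, 1.5, 0.6]
    - [-11, -19, 0, 1.5, 0.6]
    - [-12, -19, 0, 0, 0.6]
    - [-12, -19, 0, 0, 0.6]
    - [0, 0, 0, 0, 0.6]
    - [0, 0, 0, 0, 0.6]

```text
time_s: 8.43
position: [0.5116, 0.0114, 0.1819]
eef_rot: [3.137, 0.159, 0.0]
contact_force: [0.8, 0.1, -0.5]
finger_gap: 0.0513
```

```bash
python3 look.py i; python3 - <<'E'
from h import *
im,d=r.snapshot("top");crop(im,205,200,190,140,4,"pics/it.png")
E
```

```text
8.5333 [0.5125 0.0098 0.1817] [3.1374e+00 1.5420e-01 6.0000e-04] [-0.09  1.27 -0.88] [ 0.05 -0.   -0.03] 0.0512
```

View pics/is.png

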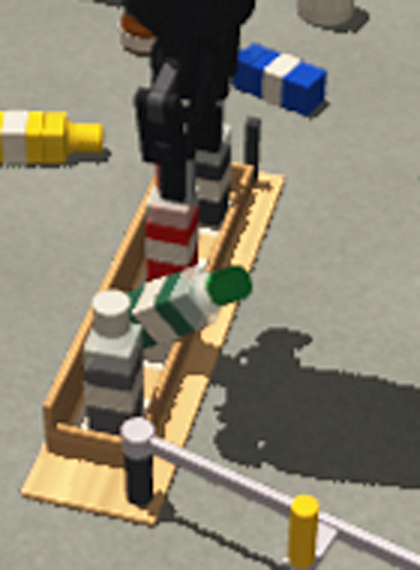

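View pics/iw.png

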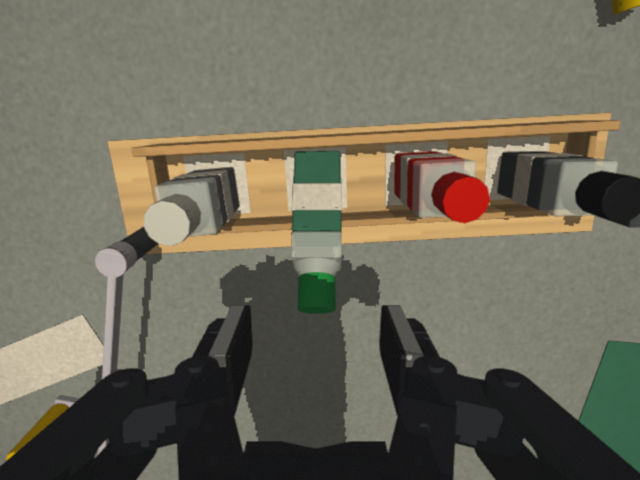

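Red stands free at (460,195), and green at (316,230) is centred between the jaws. Descending onto green.

Request:
play_rows:
  targets:
    - [-3, 1, 30, 0, 0.6]
    - [0, 0, 30, 0, 0.6]
    - [0, 0, 25, 0, 0.6]
    - [0, 0, 20, 0, 0.6]
    - [0, 0, 12, 0, 0.6]
    - [0, 0, 3, 0, 0.6]
    - [0, 0, 0, 0, 0.6]
    - [0, 0, 0, 0, 0.6]

```text
time_s: 9.25
position: [0.5099, 0.0089, 0.0621]
eef_rot: [3.138, 0.154, 0.001]
contact_force: [0.2, 0.4, 0.3]
finger_gap: 0.0516
```

```bash
python3 look.py j
```

```text
9.35 [0.5102 0.0091 0.0627] [3.1378e+00 1.5440e-01 3.1000e-03] [ 0.01 -0.08 -0.49] [-0.02 -0.02  0.05] 0.0513
```

View pics/jw.png

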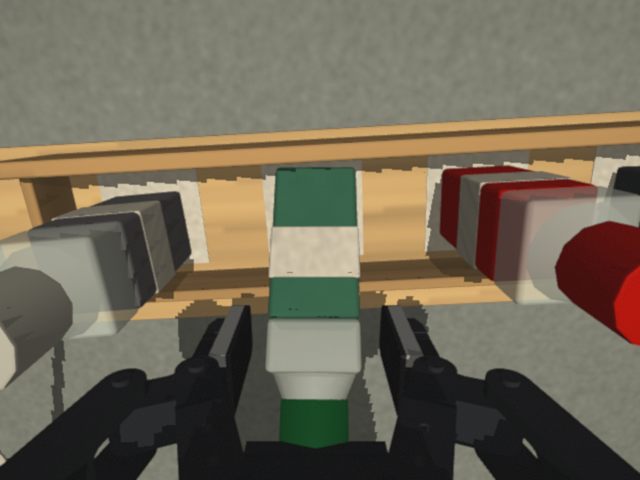

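Request:
play_rows:
  targets:
    - [-0.5, 0, 3.5, 0, 0.6]
    - [0, 0, 0, 0, 0.3]
    - [0, 0, 0, 0, 0.2]
    - [0, 0, 0, 0, 0.2]
    - [0, 0, 0, 0, 0.2]
    - [0, 0, 0, 0, 0.2]

```text
time_s: 9.85
position: [0.5089, 0.0092, 0.0584]
eef_rot: [3.138, 0.155, 0.001]
contact_force: [-0.2, 0.1, 0.4]
finger_gap: 0.0318
```

Request:
play_rows:
  targets:
    - [0, 0, -3, 0, 0.2]
    - [3.6, 0, 0, 0, 0.2]
    - [3.4, 0, -2.5, 0, 0.2]
    - [3.4, 0, -2.5, 0, 0.2]
    - [3.9, 0, -1.5, 0, 0.2]
    - [3.9, 0, -1.5, 0, 0.2]
    - [0, 0, 0, 0, 0.2]

```text
time_s: 10.43
position: [0.5209, 0.0097, 0.0676]
eef_rot: [3.135, 0.155, -0.021]
contact_force: [-12.2, -2.6, 3.8]
finger_gap: 0.0314
```

```bash
python3 tilt2.py green|tail -2; python3 look.py k
```

```text
yaw,tilt [ 5.6 47.4] A 12.5 0.0008 B 36.0 0.0225 grasp s 77.40035199890333 off [1.51204804 1.62712457]
10.4833 [0.5211 0.0098 0.0676] [-10.8  -1.8   3.9] 0.0315
10.5833 [0.5211 0.0097 0.0676] [ 3.1355  0.1549 -0.0191] [-12.03  -2.55   4.09] [-0.36  2.77  0.07] 0.0318
```

View pics/ks.png

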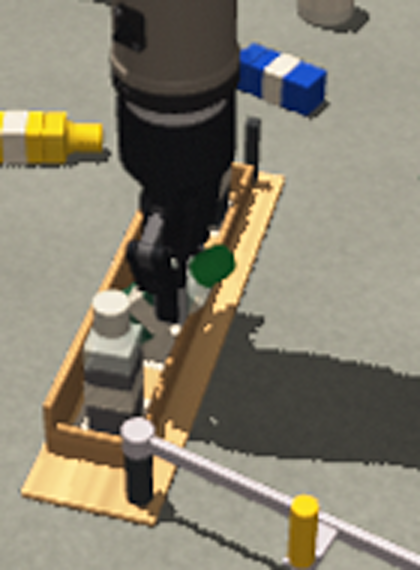

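View pics/kw.png

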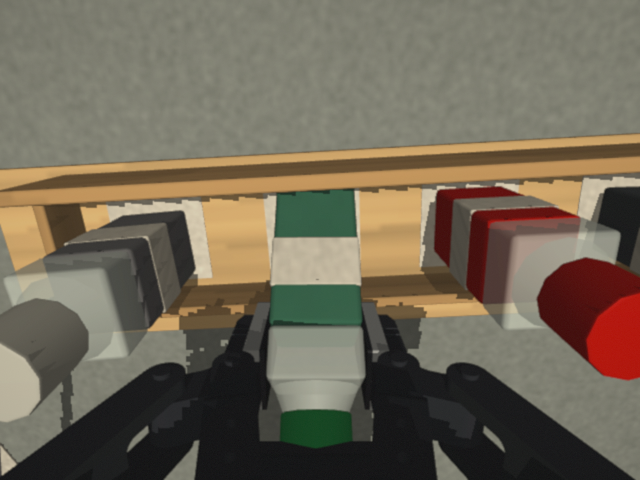

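Same as red so far: tilt is 47° and still rising. Continuing.

Request:
play_rows:
  targets:
    - [4, 0, -0.5, 0, 0.2]
    - [4, 0, -0.5, 0, 0.2]
    - [4, 0, -0.5, 0, 0.2]
    - [0, 0, 0, 0, 0.2]

```text
time_s: 10.92
position: [0.536, 0.0113, 0.0697]
eef_rot: [3.136, 0.155, -0.011]
contact_force: [-4.3, -1.3, 0.2]
finger_gap: 0.0315
```

Request:
play_rows:
  targets:
    - [4, 0, 0, 0, 0.2]
    - [4, 0, 0, 0, 0.2]
    - [4, 0, 0, 0, 0.2]
    - [0, 0, 0, 0, 0.2]

```text
time_s: 11.25
position: [0.5489, 0.0127, 0.0698]
eef_rot: [3.137, 0.155, -0.008]
contact_force: [-3.7, -1.3, -3.1]
finger_gap: 0.0316
```

```bash
python3 tilt2.py green|tail -2; python3 look.py l
```

```text
yaw,tilt [ 5.8 73.1] A -0.7 -0.0031 B 29.8 0.0062 grasp s 71.1613537884628 off [7.44769295 1.52269643]
11.3 [0.5489 0.0128 0.0698] [-5.  -1.5 -3.1] 0.032
11.4 [0.5491 0.0128 0.0699] [ 3.1371  0.1549 -0.0053] [-4.09 -1.59 -2.26] [-0.38  1.04  0.04] 0.0315
```

View pics/ls.png

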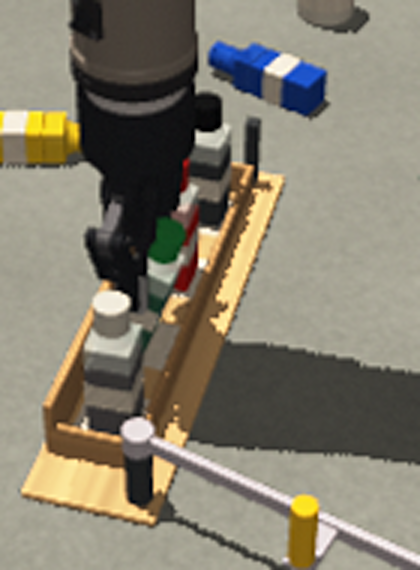

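View pics/lw.png

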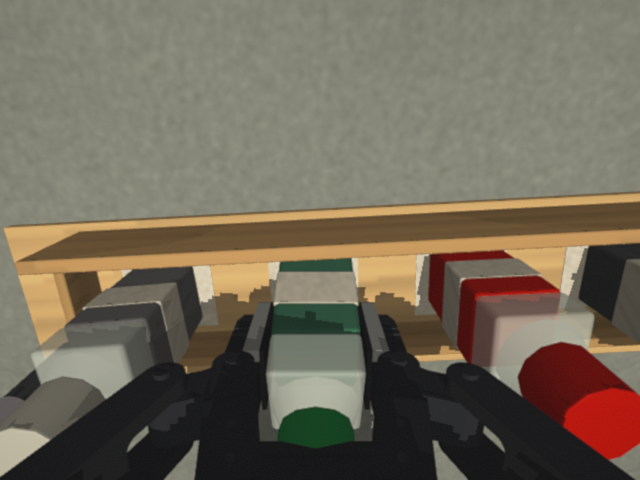

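Request:
play_rows:
  targets:
    - [4, 0, 0.5, 0, 0.2]
    - [4, 0, 0.5, 0, 0.2]
    - [4, 0, 0, 0, 0.2]
    - [3, 0, 0.5, 0, 0.2]
    - [1, 0, 0.5, 0, 0.2]
    - [0, 0, 0, 0, 0.2]

```text
time_s: 11.9
position: [0.5664, 0.0148, 0.0686]
eef_rot: [3.138, 0.155, -0.001]
contact_force: [-4.3, -0.9, 0.2]
finger_gap: 0.032
```

```bash
cat > top2.py <<'E'
from h import *
import sys
im,d=r.snapshot("side");crop(im,285,190,100,150,5,f"pics/{sys.argv[1]}.png")
E
python3 top2.py m; sed -i 's/roi\[190:300,290:370\]=1/roi[190:320,290:370]=1/' sidefit.py; python3 sidefit.py green m2 .555 .013
```

```text
135 [ 0.53977075 -0.0131734   0.016337  ] [0.55918065 0.03133168 0.1268724 ]
1.2 [0.5582 0.0137 0.0652] [ 8.5 88.9] 1.12
1.4 [0.5582 0.0137 0.0652] [ 8.5 88.9] 1.12
1.57 [0.5582 0.0137 0.0652] [ 8.5 88.9] 1.12
1.7 [0.5587 0.0148 0.0715] [ 8.5 90.1] 1.52
12.0 [0.5664 0.0148 0.0687] [-4.5 -1.6  1.2] 0.032
```

View pics/m.png

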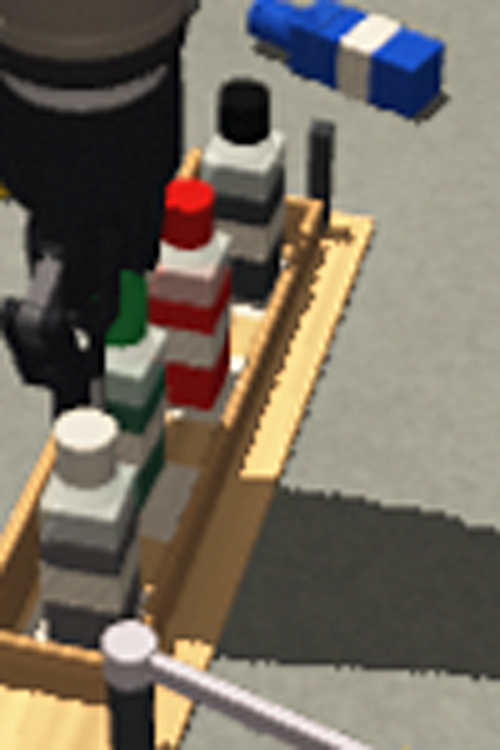

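Request:
play_rows:
  targets:
    - [-4, 0, 0, 0, 0.2]
    - [-4, 0, 0, -1.4, 0.2]
    - [-3, 0, 0, -1.4, 0.2]
    - [0, 0, 1.5, 0, 0.2]
    - [0, 0, 1.5, 0, 0.2]
    - [0, 0, 0, 0, 0.2]
    - [0, 0, 0, 0, 0.2]

```text
time_s: 12.58
position: [0.556, 0.0138, 0.0657]
eef_rot: [-3.133, -0.232, -0.001]
contact_force: [-0.5, -0.6, -1.3]
finger_gap: 0.0312
```

```bash
python3 sidefit.py green m3 .55 .013
```

```text
162 [ 0.52942426 -0.00342856  0.01106911] [0.54948184 0.03424196 0.11981643]
1.2 [0.5341 0.0094 0.0629] [  8.5 104.7] 2.09
1.4 [0.5474 0.0116 0.063 ] [ 8.5 88. ] 0.99
1.57 [0.5474 0.0116 0.063 ] [ 8.5 88. ] 0.99
1.7 [0.5474 0.0116 0.063 ] [ 8.5 88. ] 0.99
12.6333 [0.556  0.0138 0.0657] [-0.9 -0.1 -1.3] 0.0318
```

Not on the floor yet, since the tool still carries about 1.3 N. Lowering gently.

Request:
play_rows:
  targets:
    - [0, 0, 1, 0, 0.2]
    - [0, 0, 1, 0, 0.2]
    - [0, 0, 0, 0, 0.2]

```text
time_s: 12.88
position: [0.5562, 0.0139, 0.0641]
eef_rot: [3.133, 0.232, 0.001]
contact_force: [-0.8, -0.7, 2.4]
finger_gap: 0.0318
```

Request:
play_rows:
  targets:
    - [0, 0, 1.5, 0, 0.2]
    - [0, 0, 0, 0, 0.2]
    - [0, 0, 0, 0, 0.4]
    - [0, 0, 0, 0, 0.5]
    - [0, 0, 0, 0, 0.55]
    - [0, 0, 0, 0, 0.55]

```text
time_s: 13.38
position: [0.5555, 0.0137, 0.062]
eef_rot: [3.133, 0.232, -0.001]
contact_force: [-0.2, -0.6, -0.4]
finger_gap: 0.0468
```

```bash
python3 sidefit.py green m4 .55 .013; python3 look.py n
```

```text
160 [ 0.53051139 -0.01923308  0.01010296] [0.55326441 0.04011887 0.12449611]
1.2 [0.5496 0.0119 0.0605] [ 8.5 90.3] 1.5
1.4 [0.5496 0.0119 0.0605] [ 8.5 90.3] 1.5
1.57 [0.5496 0.0119 0.0605] [ 8.5 90.3] 1.5
1.7 [0.5496 0.0119 0.0605] [ 8.5 90.3] 1.5
13.4333 [0.5555 0.0138 0.062 ] [-1.  -0.   0.3] 0.047
13.5333 [0.5556 0.0137 0.062 ] [ 3.133e+00  2.318e-01 -5.000e-04] [-0.35  1.09 -0.73] [ 0.04  0.08 -0.03] 0.0468
```

View pics/nw.png

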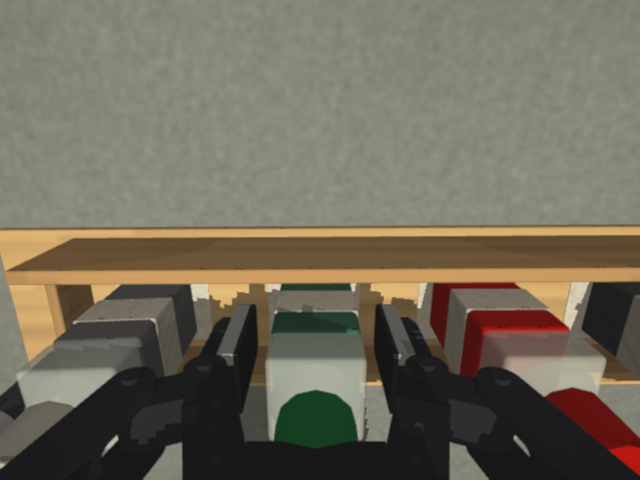

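Request:
play_rows:
  targets:
    - [0, 0, -20, 0, 0.55]
    - [0, 0, -30, 0, 0.55]
    - [0, 0, -40, 0, 0.55]
    - [0, 0, -30, 0, 0.55]
    - [-15, -18, 0, 0, 0.55]
    - [-15, -18, 0, 0, 0.55]
    - [-15, -18, 0, 0, 0.55]
    - [-15, -18, 0, 0, 0.55]
    - [-15, -18, 0, 0, 0.55]
    - [-15, -18, 0, 0, 0.5]
    - [0, 0, 0, 0, 0.5]
    - [0, 0, 0, 0, 0.5]

```text
time_s: 14.53
position: [0.4501, 0.108, 0.1823]
eef_rot: [3.132, 0.236, 0.0]
contact_force: [0.7, -0.5, -0.9]
finger_gap: 0.0426
```

```bash
python3 look.py o; python3 - <<'E'
from h import *
im,d=r.snapshot("top");P=unproj("top",d);np.save("pics/o.npy",d);cv2.imwrite("pics/ot.png",im[:,:,::-1])
crop(im,185,225,200,150,4,"pics/otc.png")
hsv=cv2.cvtColor(im.copy(),cv2.COLOR_RGB2HSV)
g=(hsv[...,0]>15)&(hsv[...,0]<35)&(hsv[...,1]>150)&(abs(P[...,2]-.108)<.008);g[:310]=0;g[400:]=0;g[:,:170]=0;g[:,240:]=0
v,u=np.nonzero(g);print(len(u),u.mean(),v.mean(),np.median(P[g],0),P[g].min(0),P[g].max(0))
h=(P[...,2]>.06)&(P[...,2]<.09);h[:282]=0;h[298:]=0;h[:,:216]=0;h[:,234:]=0;print("hinge",h.sum(),P[h].mean(0),P[h].min(0),P[h].max(0))
E
```

```text
14.6333 [0.4514 0.1069 0.1823] [3.1329e+00 2.3090e-01 9.0000e-04] [-0.17  0.45 -0.75] [-0.05 -0.    0.07] 0.0428<stdin>:6: RuntimeWarning: Mean of empty slice.
  ret = ret.dtype.type(ret / rcount)
  return _methods._mean(a, axis=axis, dtype=dtype,
  ret = um.true_divide(
Traceback (most recent call last):
ValueError: zero-size array to reduction operation minimum which has no identity
```

View pics/otc.png

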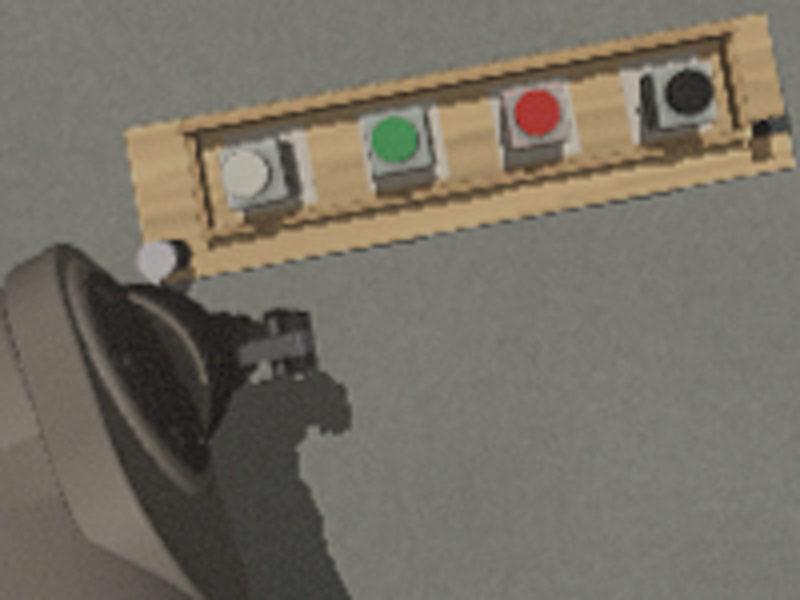

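View pics/ow.png

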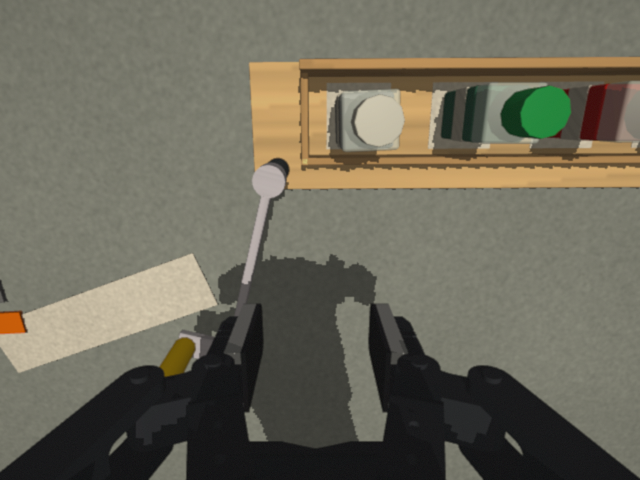

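View pics/os.png

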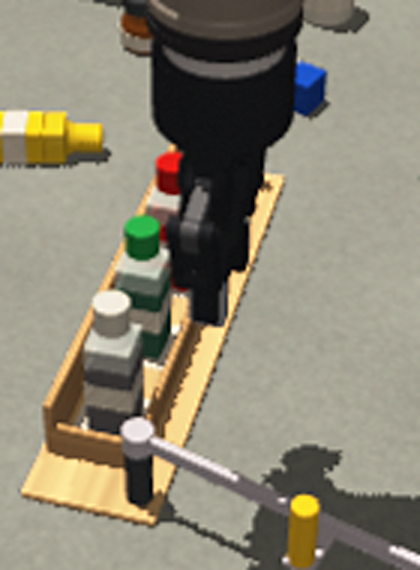

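All four bottles stand upright in the top view: white (246,174), green (395,140), red (538,112), black (690,90). Now locating the knob and hinge.

```bash
python3 - <<'E'
from h import *
im=cv2.imread("pics/top0.png")[:,:,::-1];P=unproj("top",np.load("pics/top0.npy"))
g=(P[...,2]>.102)&(P[...,2]<.118);g[310:400,170:240]&=True;g[:310]=0;g[400:]=0;g[:,:170]=0;g[:,240:]=0
v,u=np.nonzero(g);print("knob",len(u),np.median(P[g],0),P[g].min(0),P[g].max(0))
h=(P[...,2]>.058)&(P[...,2]<.09);h[:282]=0;h[298:]=0;h[:,:216]=0;h[:,234:]=0
print("hinge",h.sum(),np.percentile(P[h],[50,97],axis=0)); z=np.percentile(P[h][:,2],90)
k=h&(P[...,2]>z-.004);print(z,P[k].mean(0),P[k].min(0),P[k].max(0))
crop("pics/top0.png",180,270,70,100,6,"pics/kn.png")
E
```

```text
knob 57 [0.36443999 0.18698817 0.11041063] [0.35612321 0.18001175 0.10373073] [0.37121029 0.19506689 0.11536335]
hinge 88 [[0.48845367 0.14150166 0.06843763]
 [0.49766263 0.1497007  0.07145224]]
0.07074604069616931 [0.48819375 0.14202585 0.06896209] [0.47368133 0.13260614 0.0669701 ] [0.49900601 0.15007301 0.0726018 ]
```

View pics/kn.png

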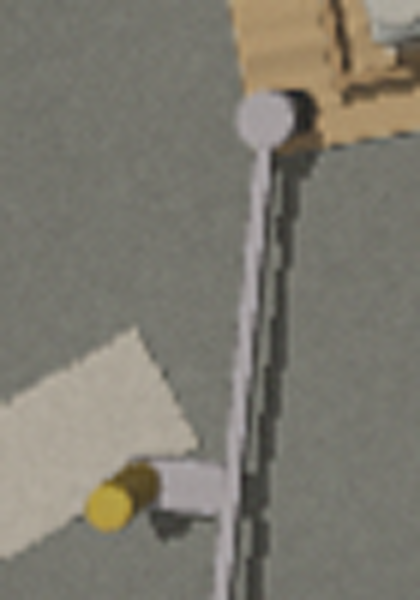

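Request:
play_rows:
  targets:
    - [-15, -18.4, 0, 0, 0.5]
    - [-15, -18.4, 0, 0, 0.5]
    - [-15, -18.4, 0, 0, 0.5]
    - [-15, -18.4, 0, 0, 0.5]
    - [-14.6, -18.5, 0, 0, 0.5]
    - [0, 0, 0, 0, 0.5]
    - [0, 0, 0, 0, 0.5]
    - [0, 0, 0, 0, 0.5]

```text
time_s: 15.35
position: [0.3644, 0.1868, 0.1822]
eef_rot: [3.133, 0.23, 0.001]
contact_force: [-0.2, -0.6, 0.7]
finger_gap: 0.0426
```

```bash
python3 look.py p; python3 -c "
from rig import r;print(r.sense()['q'].round(3))"
```

```text
15.45 [0.3645 0.1866 0.1822] [3.1333e+00 2.2820e-01 2.0000e-04] [-0.78 -0.33 -0.15] [ 0.02 -0.02  0.04] 0.0427
[-0.149  0.164 -0.514  2.195  0.112  0.807 -2.16 ]
```

View pics/pw.png

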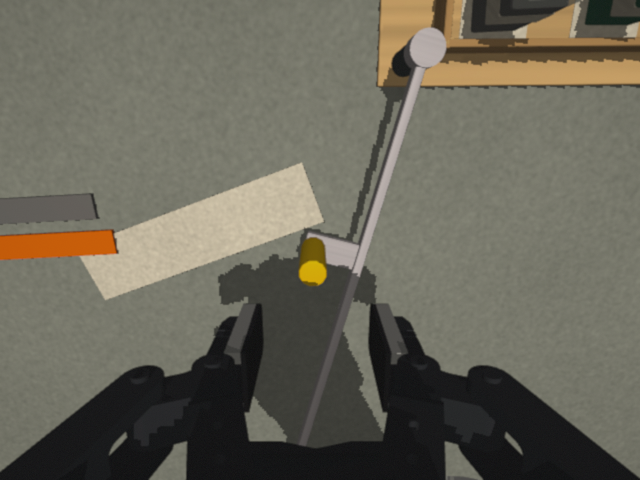

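Request:
play_rows:
  targets:
    - [0, 0, 20, 0, 0.5]
    - [0, 0, 20, 0, 0.5]
    - [0, 0, 20, 0, 0.5]
    - [0, 0, 15, 0, 0.5]
    - [0, 0, 10, 0, 0.5]
    - [0, 0, 2, 0, 0.5]
    - [0, 0, 0, 0, 0.5]
    - [0, 0, 0, 0, 0.5]

```text
time_s: 16.12
position: [0.364, 0.1875, 0.0957]
eef_rot: [-3.133, -0.231, -0.001]
contact_force: [-0.1, -0.1, -0.3]
finger_gap: 0.0427
```

```bash
python3 look.py p2; python3 -c "
from rig import r;print(r.sense()['q'].round(3))"; python3 - <<'E'
from h import *
im,d=r.snapshot("side");crop(im,300,280,150,120,5,"pics/p2c.png")
E
```

```text
16.2167 [0.3642 0.1877 0.096 ] [-3.1325e+00 -2.3120e-01 -2.5000e-03] [-0.28 -0.13 -0.24] [ 0.01 -0.04 -0.02] 0.0425
[-0.219  0.323 -0.467  2.269  0.258  0.597 -2.302]
```

View pics/p2w.png

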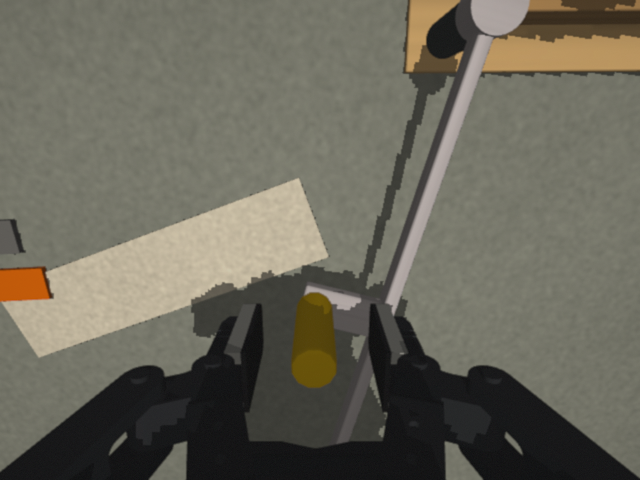

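View pics/p2c.png

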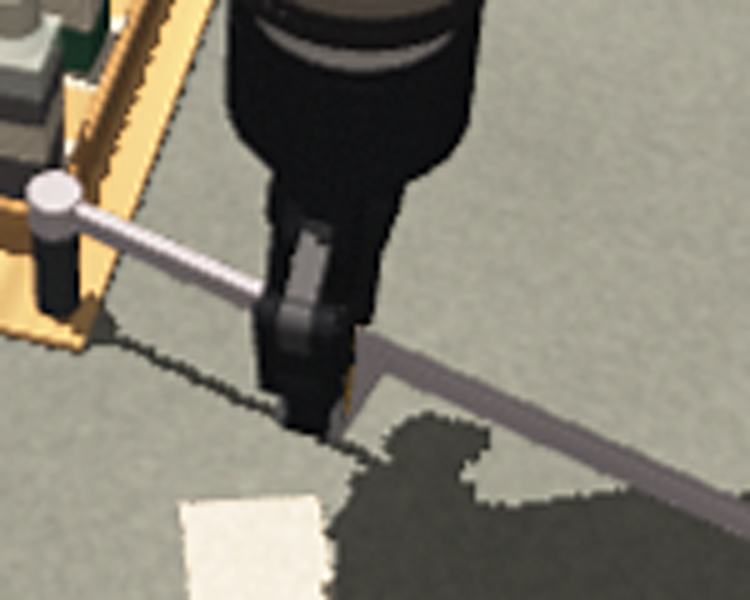

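Request:
play_rows:
  targets:
    - [0, 0, 0, 0, 0.3]
    - [0, 0, 0, 0, 0.1]
    - [0, 0, 0, 0, 0.05]
    - [0, 0, 0, 0, 0.05]
    - [0, 0, 0, 0, 0.05]
    - [0, 0, 0, 0, 0.05]
  squeeze: 30

```text
time_s: 16.77
position: [0.3637, 0.1877, 0.0956]
eef_rot: [-3.133, -0.232, -0.001]
contact_force: [-0.7, -1.0, 6.7]
finger_gap: 0.0152
```

```bash
python3 - <<'E'
from h import *
s=r.sense();K=s["position"][:2];print(K)
H0=np.array([.4935,.143]);v=H0-K;H=K+v/np.linalg.norm(v)*.1378;print("H",H)
a0=np.arctan2(*(K-H)[::-1]);n=22
# shut: knob angle
sh=np.array([.1478,-.989])*.134+np.array([-.989,-.1478])*.032
a1=np.arctan2(sh[1],sh[0]); d=(a1-a0)%(2*np.pi);print("swing deg",np.degrees(d), "end",H+sh)
yaw=2*np.arctan2(s["eef_rot"][1],s["eef_rot"][0]);tx=np.array([np.cos(yaw),np.sin(yaw)]);ty=np.array([tx[1],-tx[0]])
p=K
for i in range(1,n+1):
    a=a0+d*i/n;q=H+.1378*np.array([np.cos(a),np.sin(a)]);e=q-p;p=q;print(i,(1000*e@tx).round(1),(1000*e@ty).round(1),q.round(4))
E
```

```text
[0.36371554 0.18767096]
H [0.49401338 0.1428233 ]
swing deg 104.06169708339618 end [0.48217058 0.0055677 ]
1 -4.8 10.3 [0.3605 0.1768]
2 -4.0 10.7 [0.3581 0.1656]
3 -3.1 11.0 [0.3567 0.1544]
4 -2.1 11.2 [0.3562 0.143 ]
5 -1.2 11.3 [0.3567 0.1316]
6 -0.3 11.4 [0.3581 0.1203]
7 0.7 11.4 [0.3604 0.1092]
8 1.6 11.3 [0.3636 0.0983]
9 2.5 11.1 [0.3677 0.0877]
10 3.4 10.8 [0.3727 0.0775]
11 4.3 10.5 [0.3785 0.0677]
12 5.2 10.1 [0.3851 0.0584]
13 6.0 9.7 [0.3924 0.0497]
14 6.8 9.2 [0.4004 0.0417]
15 7.5 8.6 [0.4091 0.0343]
16 8.2 7.9 [0.4183 0.0277]
17 8.8 7.2 [0.4281 0.0218]
18 9.4 6.5 [0.4383 0.0168]
19 9.9 5.7 [0.4489 0.0126]
20 10.3 4.8 [0.4598 0.0093]
21 10.7 4.0 [0.4709 0.007 ]
22 10.9 3.1 [0.4822 0.0055]
```

Request:
play_rows:
  targets:
    - [-4.8, 10.3, 0, 0, 0.05]
    - [-4, 10.7, 0, 0, 0.05]
    - [-3.1, 11, 0, 0, 0.05]
    - [-2.1, 11.2, 0, 0, 0.05]
    - [0, 0, 0, 0, 0.05]

```text
time_s: 17.18
position: [0.3547, 0.141, 0.0953]
eef_rot: [3.131, 0.231, -0.003]
contact_force: [-6.5, 0.5, 9.2]
finger_gap: 0.0152
```

```bash
python3 -c "
from rig import r;s=r.sense();print(s['q'].round(3),s['position'].round(4),s['contact_force'].round(1),s['wrist_torque'].round(2))"
```

```text
[-0.127  0.286 -0.465  2.326  0.237  0.574 -2.199] [0.3547 0.141  0.0953] [-6.5  0.5  9.2] [0.14 1.21 0.12]
```

Request:
play_rows:
  targets:
    - [-2.2, 11.3, 0, 0, 0.05]
    - [-0.8, 11.4, 0, 0, 0.05]
    - [0.7, 11.4, 0, 0, 0.05]
    - [1.6, 11.3, 0, 0, 0.05]
    - [2.5, 11.1, 0, 0, 0.05]
    - [0, 0, 0, 0, 0.05]

```text
time_s: 17.68
position: [0.3661, 0.0856, 0.0953]
eef_rot: [3.132, 0.23, -0.0]
contact_force: [-3.0, -0.7, 5.4]
finger_gap: 0.015
```

```bash
python3 -c "
from rig import r;s=r.sense();print(s['q'].round(3),s['position'].round(4),s['contact_force'].round(1),s['wrist_torque'].round(2))"; python3 look.py q
```

```text
[ 2.00e-03  2.75e-01 -4.44e-01  2.34e+00  2.21e-01  5.64e-01 -2.04e+00] [0.3661 0.0856 0.0953] [-3.  -0.7  5.4] [0.16 0.58 0.3 ]
17.7833 [0.3656 0.0869 0.0953] [ 3.1327e+00  2.3060e-01 -1.2000e-03] [-3.37  0.03  6.  ] [-0.02  0.6   0.08] 0.0149
```

View pics/qw.png

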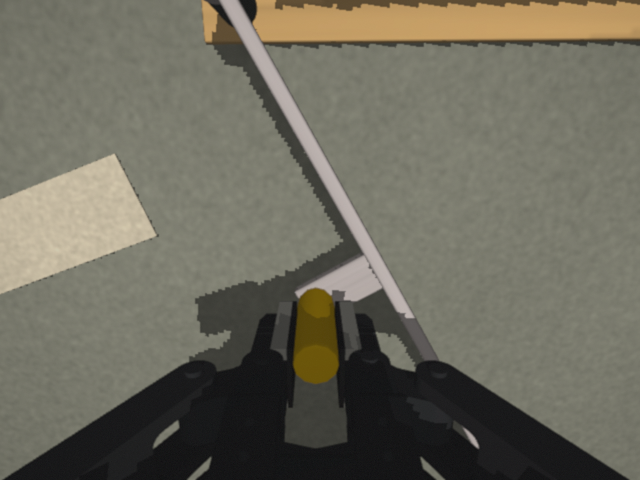

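The knob is still held and the bar is following. Continuing.

Request:
play_rows:
  targets:
    - [3.2, 10.8, 0, 0, 0.05]
    - [4.1, 10.5, 0, 0, 0.05]
    - [5, 10.1, 0, 0, 0.05]
    - [5.8, 9.7, 0, 0, 0.05]
    - [6.6, 9.2, 0, 0, 0.05]
    - [7.3, 8.6, 0, 0, 0.05]
    - [0, 0, 0, 0, 0.05]

```text
time_s: 18.37
position: [0.408, 0.0327, 0.0952]
eef_rot: [-3.133, -0.229, -0.002]
contact_force: [-0.7, 0.7, 2.4]
finger_gap: 0.0151
```

```bash
python3 - <<'E'
from h import *
s=r.sense();K=s["position"][:2];print(K,s["contact_force"].round(1))
for H in([.494,.1428],[.491,.143]):print(np.linalg.norm(K-H))
E
```

```text
[0.40798724 0.03274922] [-0.7  0.7  2.4]
0.1396759442044415
0.13800852558510204
```

Request:
play_rows:
  targets:
    - [8.2, 7.9, 0, 0, 0.05]
    - [8.8, 7.2, 0, 0, 0.05]
    - [9.4, 6.5, 0, 0, 0.05]
    - [9.7, 5.5, 0, 0, 0.05]
    - [10, 4.6, 0, 0, 0.05]
    - [0, 0, 0, 0, 0.05]

```text
time_s: 18.87
position: [0.4593, 0.0093, 0.0951]
eef_rot: [-3.132, -0.231, -0.003]
contact_force: [-0.0, 3.8, 3.2]
finger_gap: 0.0151
```

```bash
python3 look.py s
```

```text
18.9667 [0.4579 0.0095 0.0952] [-3.132e+00 -2.311e-01 -2.000e-03] [ 1.23  5.18 -0.41] [ 0.98 -0.15  0.12] 0.0149
```

View pics/sw.png

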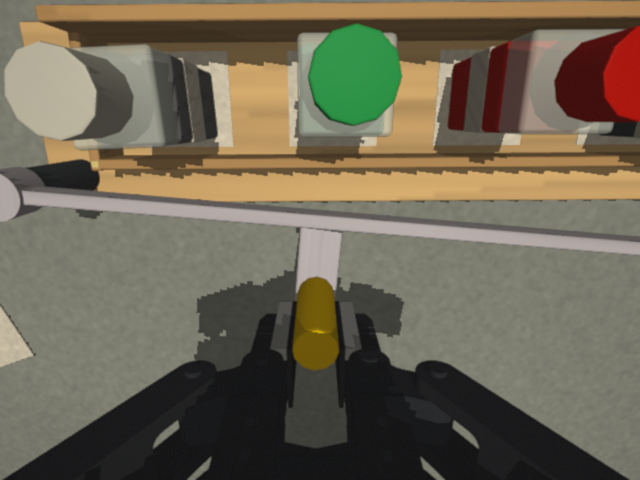

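View pics/ss.png

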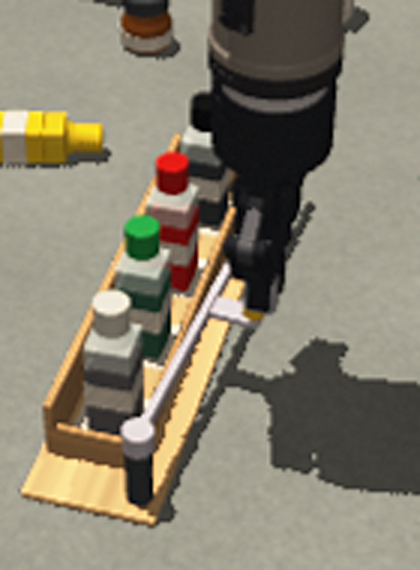

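Request:
play_rows:
  targets:
    - [7, 1.5, 0, 0, 0.05]
    - [7, 1, 0, 0, 0.05]
    - [5, 0.5, 0, 0, 0.05]
    - [0, 0, 0, 0, 0.05]
    - [0, 0, 0, 0, 0.05]

```text
time_s: 19.38
position: [0.4721, 0.008, 0.0947]
eef_rot: [3.131, 0.23, -0.013]
contact_force: [-13.2, 1.0, 14.1]
finger_gap: 0.015
```

Request:
play_rows:
  targets:
    - [2.5, 0, 0, 0, 0.05]
    - [2.5, 0, 0, 0, 0.05]
    - [0, 0, 0, 0, 0.05]

```text
time_s: 19.63
position: [0.4726, 0.008, 0.0943]
eef_rot: [3.13, 0.23, -0.028]
contact_force: [-26.1, 1.1, 28.8]
finger_gap: 0.015
```

```bash
python3 look.py t
```

```text
19.7333 [0.4726 0.008  0.0943] [ 3.1296  0.2301 -0.0268] [-25.42   0.35  28.75] [ 0.27  5.27 -0.01] 0.0151
```

View pics/tw.png

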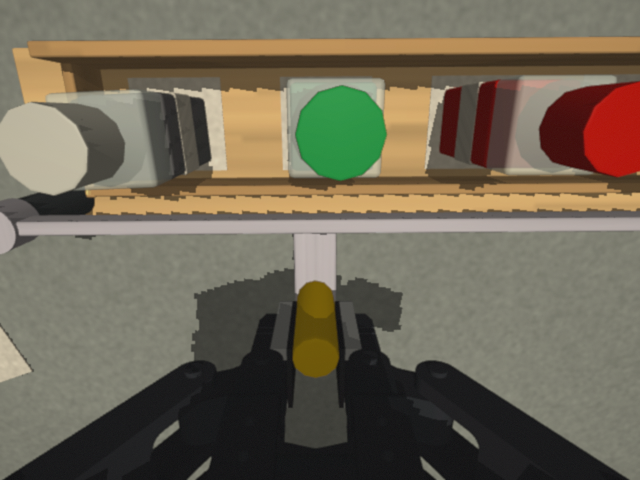

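The bar is parallel to the lip and has hit its stop at about 26 N. Easing the command back to unload it before opening.

Request:
play_rows:
  targets:
    - [-2.5, 0, -0.5, 0, 0.05]
    - [-2.5, 0, 0, 0, 0.05]
    - [-1.5, 0, 0, 0, 0.05]
    - [0, 0, 0, 0, 0.05]

```text
time_s: 20.07
position: [0.4723, 0.0081, 0.0947]
eef_rot: [3.133, 0.231, -0.007]
contact_force: [-4.6, 2.6, -5.3]
finger_gap: 0.015
```

Request:
play_rows:
  targets:
    - [0, 0, 0, 0, 0.15]
    - [0, 0, 0, 0, 0.3]
    - [0, 0, 0, 0, 0.4]
    - [0, 0, 0, 0, 0.45]
    - [0, 0, 0, 0, 0.45]

```text
time_s: 20.48
position: [0.4756, 0.0082, 0.0962]
eef_rot: [3.133, 0.231, 0.003]
contact_force: [-0.5, -0.8, -0.0]
finger_gap: 0.0388
```

```bash
python3 look.py u
```

```text
20.5833 [0.4751 0.0084 0.096 ] [3.1329e+00 2.3120e-01 2.0000e-03] [-1.45  0.6   0.56] [-0.02  0.01 -0.  ] 0.0386
```

View pics/uw.png

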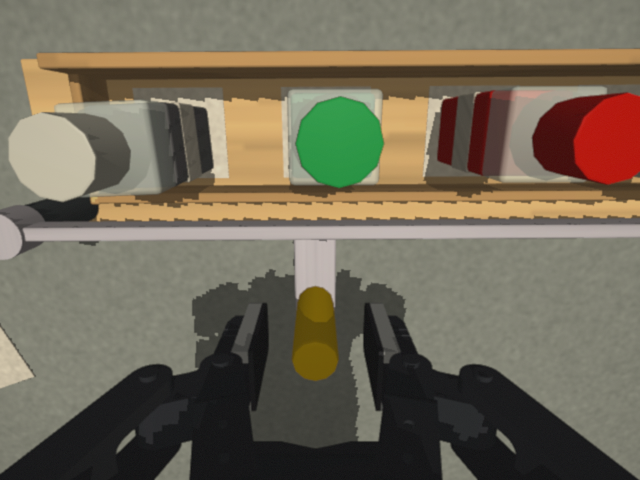

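Request:
play_rows:
  targets:
    - [0, 0, -15, 0, 0.45]
    - [0, 0, -30, 0, 0.45]
    - [0, 0, -40, 0, 0.45]
    - [0, 0, -40, 0, 0.45]
    - [-10, 20, -20, 0, 0.45]
    - [-10, 30, 0, 0, 0.45]
    - [-10, 30, 0, 0, 0.45]
    - [0, 30, 0, 0, 0.45]
    - [0, 0, 0, 0, 0.45]
    - [0, 0, 0, 0, 0.45]

```text
time_s: 21.42
position: [0.461, -0.1065, 0.2409]
eef_rot: [3.133, 0.225, 0.001]
contact_force: [0.4, -0.3, -0.3]
finger_gap: 0.0386
```

```bash
python3 look.py v; python3 - <<'E'
from h import *
im,d=r.snapshot("top");P=unproj("top",d);crop(im,205,215,190,130,4,"pics/vt.png");cv2.imwrite("pics/vtf.png",im[:,:,::-1])
X=P[...,:2]@np.array([.989,.1478]);Y=P[...,:2]@np.array([-.1478,.989])
g=(abs(P[...,2]-.065)<.005)&(X<.516)&(X>.49)&(Y<.03)&(Y>-.29);A=P[g];m=A.mean(0);u=np.linalg.svd(A[:,:2]-m[:2])[2][0]
print("bar",len(A),"yaw",np.degrees(np.arctan2(u[1],u[0]))%180-90,np.median(X[g]),Y[g].min(),Y[g].max())
for lo,hi in((-.29,-.2),(-.2,-.1),(-.1,.03)):
  k=g&(Y>lo)&(Y<hi);print(k.sum(),np.median(X[k]) if k.any() else None)
E
```

```text
21.5167 [ 0.4611 -0.104   0.2407] [-3.1326e+00 -2.3260e-01 -4.0000e-04] [ 0.45 -0.48  0.31] [ 0.03 -0.01 -0.04] 0.0387
bar 448 yaw 9.463121862558609 0.5054049559896905 -0.27673689940108986 0.029710455571942396
103 0.5067878736624883
128 0.505817526276727
217 0.5043871408933251
```

View pics/vt.png

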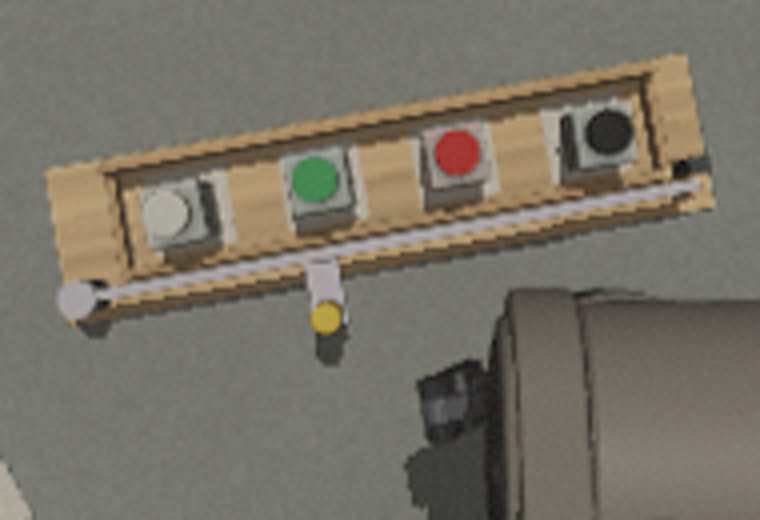

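View pics/vs.png

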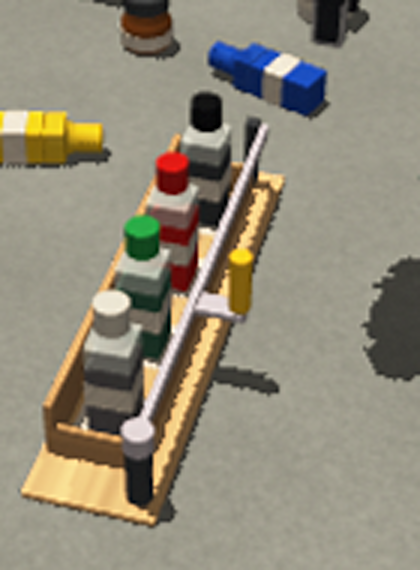

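View pics/vw.png

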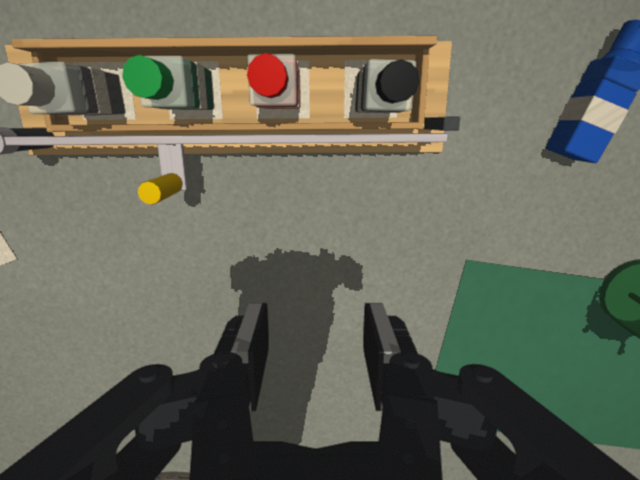

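```bash
python3 - <<'E'
from h import *
crop("pics/vw.png",340,90,130,80,6,"pics/vwc.png")
a=cv2.imread("pics/top0.png").astype(int);b=cv2.imread("pics/vtf.png").astype(int)
d=abs(a-b).sum(2);
for n,(x,y) in dict(white=(247,267),black=(357,248),yellow=(359,178),blue=(435,237),lorry=(268,165),thinner=(505,235),varnish=(445,180),jar=(487,310),tin=(135,213)).items(): print(n,(d[y-22:y+22,x-22:x+22]>90).mean().round(3))
E
```

```text
white 0.049
black 0.073
yellow 0.0
blue 0.0
lorry 0.0
thinner 0.0
varnish 0.0
jar 0.0
tin 0.0
```

View pics/vwc.png

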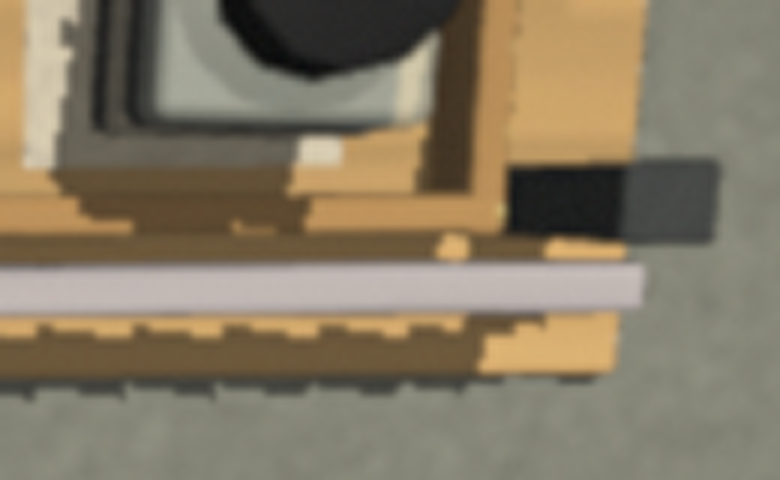

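```bash
python3 - <<'E'
from h import *
C=cal("wrist");im,d=r.snapshot("wrist");P=unproj("wrist",d,C)
X=P[...,:2]@np.array([.989,.1478]);Y=P[...,:2]@np.array([-.1478,.989]);I=im.astype(int)
def ang(k,n):
    ys=Y[k];b=np.round(ys/.006);xs=[];yy=[]
    for v in np.unique(b):
        s=b==v
        if s.sum()>12: xs.append(X[k][s].mean());yy.append(ys[s].mean())
    a=np.polyfit(yy,xs,1);print(n,k.sum(),"deg",np.degrees(np.arctan(a[0])).round(2),"x at y=-.109",np.polyval(a,-.109).round(4),min(yy),max(yy))
wood=I[...,0]-I[...,2]>35
ang((abs(P[...,2]-.065)<.004)&(X>.49)&(X<.514)&(Y<.02)&(Y>-.28)&~wood,"bar")
ang((abs(P[...,2]-.05)<.003)&(X>.56)&(X<.585)&(Y<.03)&(Y>-.25)&wood,"wall")
ang((abs(P[...,2]-.031)<.002)&(X>.51)&(X<.52)&(Y<.03)&(Y>-.25)&wood,"lip")
k=(abs(P[...,2]-.066)<.003)&(Y<-.262)&(Y>-.3)&(X>.4);print("post?",[np.percentile(a[k],[2,50,98]).round(4) for a in (X,Y)])
E
```

```text
bar 3686 deg -0.71 x at y=-.109 0.5051 -0.27585046628477694 0.017533103198853563
wall 3699 deg -0.33 x at y=-.109 0.573 -0.24946526551263767 0.02844118493942394
lip 1930 deg -0.32 x at y=-.109 0.5139 -0.2460974172214557 0.028463414249517583
post? [array([0.5034, 0.5141, 0.5211]), array([-0.2782, -0.2701, -0.2627])]
```

```bash
python3 -c "
from rig import r;print(r.hand_in(), r.sense()['time_s'])"
```

```text
the job is handed in; nothing more can be done
the job is handed in; nothing more can be done
```

I stood the red and green bottles upright on the rack floor, each in its own gap. Then I swung the keeper bar shut by its knob, let go, and handed in at about 21.7 s of the 64 s allowed.

**How:** I gripped each bottle lightly by its flat sides and turned it upright with its foot against the back wall. I then moved it off the wall, lowered it until the floor took its weight, and released it.

**Last checks:**
- **Bottles:** the last views show all four bottles upright. Before I backed away, red measured 89.9° and green 90.3°.
- **Keeper bar:** it met its stop at about 26 N. Afterwards it lay about 0.4° past parallel to the lip, which is within measuring error.
- **Other things on the bench:** comparing top views from start and end shows no change at any of them, or at the blue and yellow look-alikes. Around white and black only small changes showed. I put those down to shadows and the bar, since both bottles still stand in place.

**Disagreements:**
- **Stop post gap:** a crop shows about 3 mm between the bar and the stop post. I took the bar as fully shut because it hit a hard stop and lies along the lip.
- **Grip slip:** while I tilted the red bottle, the pads seem to have slid a few millimetres along it. Green was turned the same way, but I could not measure any slip there. Neither bottle was dropped.

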